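# Clear the drilling jig and slide a lock case home in it

## Task

First swing the blue guide arm of the drilling jig well clear, then move the padlock and the lock cylinder that were left in the jig into the blue tray. With the jig empty, slide the brass-fronted lock case along the bench, without lifting it, until it sits square and fully home against both the long fence and the end stop. Leave the guide arm swung clear, ready for marking out. Leave the oil bottle, parts tin, tape measure and pin block where they stand.

Things in the scene. Friction and masses are not known exactly. Their poses are not given: they have to be found in the camera images.
- jig: Fixed aluminium L jig. Origin: inner corner of the L at bench level. Long fence: face x = 0, y -160 to 0 mm, bar 16 mm thick behind it. End stop: face y = 0, x -58 to 0, bar 18 mm thick on its +y side. Bars 22 mm high, bolts +4. No floor; nest at x < 0, y < 0. Arm post at x 12, y 45, foot radius 22. Lock case fully home: its origin at x -35, y -88, its x axis along jig y.
- guide_arm (a joint): Angle of the blue guide arm on its upright post, rad. 0: at its stop over the seated lock case; grows clockwise seen from above (towards the robot, then left), far stop 1.7. Stays where left (friction 0.12 N m). Arm 20 mm wide, underside 62, top 74 mm above the bench; the steel bush at its end (26 mm diameter, 141 mm from the post) reaches down to 46 mm.
- guide_pivot (a point): On the arm's hinge axis, at 60 mm above the bench. The hub above it is of 15 mm radius, top at 88 mm.
- guide_knob (a point): Middle of the upright red cylindrical knob on the arm, 14 mm diameter, from 82 to 124 mm above the bench, 105 mm from the hinge axis. This point is 105 mm above the bench.
- rim_lock: Grey lock case with a brass front, 177 x 70 x 34 mm, 0.7 kg, lying on the bench in front of the jig. Origin: centre of the underside. x along its length: plain end at +88 mm (towards the end stop), brass front plate at -86 mm; sides at y = +-35 mm; case 30 mm high, brass plate 34 mm.
- padlock: Brass padlock lying flat in the jig, 68 x 42 x 16 mm. Origin: centre of the underside. Body from x = -34 to +2 mm and 42 mm wide in y; 16 mm high; the shackle points to +x (to +34 mm, 36 mm wide).
- lock_cylinder: Silver-coloured lock cylinder lying flat in the jig, 33 x 62 x 17 mm. Origin: centre of the underside; long axis y; 33 mm wide in x, 17 mm high.
- tray: Blue shallow open tray, fixed to the bench, 180 (x) x 90 (y) x 20 mm, walls 4 mm, inner floor about 4 mm high. Origin: centre of the underside.
- oil_bottle: Oil bottle, 45 mm diameter, 133 mm high, behind the fence; leave alone. Origin: centre of the underside.
- parts_tin: Round dark red parts tin, 66 mm diameter, 36 mm high; leave alone. Origin: centre of the underside.
- tape_measure: Yellow tape measure, 33 (x) x 70 (y) x 60 mm; leave alone. Origin: centre of the underside.
- pin_block: Wooden block with brass pins, 45 (x) x 100 (y) x 22 mm; leave alone. Origin: centre of the underside.

How it is judged:
By the outcome, as a careful person would: the job done as asked, in the order asked, and still so for the second after the job is handed in, with the robot touching nothing.
It also fails if it takes over 72 s, if anything falls off the work surface, if the arm or the gripper's body presses on something with over 40 N, if the wrist force passes 120 N, or if a joint passes its speed limit or range.

## Robot

A 6-joint arm with a two-finger parallel gripper is mounted at the origin on a cart in front of the work surface, level with it; the furniture and walls round the work are solid. World frame = base frame: x ahead of the robot, y to its left, z up, the work surface at z = 0. Lengths are in m, angles in rad, forces in N, time in s.
With the tool pointing down it reaches from about 0.25 to 0.775 m from the base axis. Payload 4 kg.
Tool frame: the origin (TCP) lies on the centre line of the jaws, within the pads' length; the fingertips stand robot.tips_ahead ahead of it and the grasp point (between the pads) lies 8 mm behind it (robot.tips_ahead is the distance from the TCP to the fingertips, in m); z points along the fingers, y is the line along which they close (so a half turn about z gives the same grasp; the last joint's range is limited). The gripper opens to 94 mm and grips with 3 to 60 N. Pads are 16 mm wide; open, the fingers measure 119 mm over their backs; the gripper's body (75 mm by 177 mm) begins 78 mm behind the grasp point.
Start: joints at [1.073, 0.087, 1.371, -0, 1.684, -0.103], TCP at [0.212, 0.508, 0.19] pointing down, gripper open.
Joint ranges: [-3.1, 3.1], [-0.76, 2.03], [0.27, 2.55], [-1.08, 4.22], [0.17, 2.65], [-2.57, 2.57]. Speed limits (rad/s): [2.79, 2.79, 3.14, 3.14, 3.14, 3.14].

## Interface

Orientations are given as [roll, pitch, yaw] about the fixed x, y, z axes, in that order (R = Rz(yaw) Ry(pitch) Rx(roll)).
In Python, from bench import robot, snapshot, close_job, spotter gives the robot as it stands. The module is installed in compiled form; this text tells all that it offers.
- The arm moves only by the tool servo_tool, never from a script. Its argument "commands" is one flat list of numbers, 7 for each row, row after row: the shift along the tool's x, y, z in m, then the turn, a rotation vector about the tool's x, y, z in degrees, then the finger opening in m, from 0 to 0.094. In form: [x, y, z, ax, ay, az, grip, x, y, z, ax, ay, az, grip, ...]. A call has 1 to 10 rows; each row is the pose to reach, as a shift and turn from the pose commanded when the call began, along the tool's axes at that moment; what a row does not reach only later rows make up. A row lasts 1/8 s, in which the tool goes at most 62.5 mm and 10.7 degrees, less where a joint would pass 70% of its speed; a pose out of reach is approached as far as the arm can. A call with a gripper value outside its range is refused whole. The fingers move at their own pace and stop on an object; the grip force is fixed at half the most. Time passes only in rows, so rows that repeat a pose let the fingers close. It gives the time, the measured TCP pose, the force, the opening and the grip force at its end, in the units of the state.
- robot.get_obs(): the state, without advancing time (a new reading comes with each control period).
- snapshot(name): name is "scene" or "top" or "wrist"; returns a dict with "img" (400x640x3 uint8, blue, green, red), "camera_matrix" (3x3 intrinsics, pixels), "extrinsics" (4x4, takes a point from camera to world coordinates); the wrist camera has in their place "hand_eye" (4x4, takes a point from camera to tool coordinates, whose origin is the TCP and whose axes are the flange's). Camera axes: x right, y down, z forward; pixel columns grow to the right and rows downward; lengths in m; the calibration is good to about 2 mm. The wrist camera is an equidistant fisheye: a pixel r from the principal point sees the ray r / f radians off the axis. A picture is of the moment at which its call begins: read the wrist's pose just before it. There is no depth.
- close_job(): hands the job in; it is judged then, once.
Trained networks look in a picture, given as the dict that the camera call returned (one of the last four; its "shot" number tells which), for a name from the list of things; names that differ only in an ending like _2 or _b are one class to them, and where a whole thing is asked for, a point or a joint stands for the part that bears it (a point fixed in the world has none). Each returns a list of dicts, best first, with "conf" (0 to 1); they miss things now and then, are a little off and sometimes report something else, mostly with a low value. They report only what shows in the picture. A call takes as long as a camera call.
- spotter.trace(name, picture): "region" (400x640 bool, what is visible of it) and "box" ([left, top, width, height] in pixels, round what is visible of it).
The state is a dict: "time": time; "joint_positions": joint angles; "qvel": joint speeds; "joint_torque": joint torques, N m; "tool_pos": TCP position; "ee_rot": TCP orientation; "wrist_force": force on the tool from outside, world axes, zero at the start; "wrist_torque": the same for the moment, N m; "width": finger opening in m; "finger_force": force on a finger pad.
Only numpy, scipy, OpenCV 4.12 (cv2) and the standard library are available. Lean on these libraries where they do the work, as an engineer would, in place of code of your own. Each camera call takes 0.05 s, during which the arm holds its last target. There are 200 camera calls.

## Working session

There is one attempt and no reset: what is moved stays moved. The work goes in short steps, Python scripts to look and compute and a tool call to move; the robot and the scene stay as the last step left them, time stands still between calls to the robot, and variables do not carry over. Pictures are saved under pics/ and viewed, at most 10 in all, crops included, and the job is handed in when it is done.

Besides the shell and the picture viewer there is one more tool, called by a JSON object that holds its "op" and its "data". servo_tool: Moves the arm, as the interface text tells. Its arguments: {"type":"object","properties":{"commands":{"type":"array","items":{"type":"number"}}},"required":["commands"]}

```bash
mkdir -p pics; cat > h.py <<'E'
import numpy as np, cv2
from bench import robot, snapshot, close_job, spotter
from scipy.spatial.transform import Rotation as R
def ray(p,uv):
    K=p["camera_matrix"];E=p["extrinsics"]
    d=np.linalg.inv(K)@np.array([uv[0],uv[1],1.]); return E[:3,3],E[:3,:3]@d
def atz(p,uv,z):
    o,d=ray(p,uv); return o+d*(z-o[2])/d[2]
def proj(p,P):
    E=np.linalg.inv(p["extrinsics"]);c=E[:3,:3]@np.asarray(P)+E[:3,3];q=p["camera_matrix"]@c;return q[:2]/q[2]
def tri(rs):
    A=np.zeros((3,3));b=np.zeros(3)
    for o,d in rs:
        d=d/np.linalg.norm(d);M=np.eye(3)-np.outer(d,d);A+=M;b+=M@o
    return np.linalg.solve(A,b)
E
python3 - <<'E'
from h import *
np.set_printoptions(precision=3,suppress=True)
o=robot.get_obs();print(o["tool_pos"],o["ee_rot"],o["wrist_force"],o["width"],robot.tips_ahead)
names="jig guide_arm rim_lock padlock lock_cylinder tray oil_bottle parts_tin tape_measure pin_block".split()
for n in ("scene","top"):
    p=snapshot(n);cv2.imwrite(f"pics/{n}0.png",p["img"]);print(n,p["camera_matrix"].tolist());print(p["extrinsics"])
    for m in names:
        for r in spotter.trace(m,p)[:1]:
            ys,xs=np.nonzero(r["region"]);rc=cv2.minAreaRect(np.c_[xs,ys].astype(np.float32))
            print(m,round(r["conf"],2),r["box"],rc, atz(p,rc[0],0.015))
E
```

```text
[0.211 0.507 0.189] [-3.139 -0.     2.747] [ 0.329 -0.091 -0.119] 0.09395800877280927 0.011
scene [[389.54344808669595, 0.0, 319.85258627433325], [0.0, 389.54344808669595, 196.41467947286395], [0.0, 0.0, 1.0]]
[[ 0.902 -0.237  0.362  0.278]
 [-0.432 -0.522  0.735 -0.681]
 [ 0.015 -0.819 -0.573  0.595]
 [ 0.     0.     0.     1.   ]]
jig 0.97 [320.9, 168.5, 58.7, 80.3] ((343.64642333984375, 213.92698669433594), (84.17132568359375, 42.21507263183594), 65.87902069091797) [ 0.665 -0.028  0.015]
guide_arm 0.71 [321.0, 167.9, 30.5, 49.0] ((331.9895935058594, 191.28675842285156), (17.607730865478516, 53.22507858276367), 25.277719497680664) [0.684 0.071 0.015]
rim_lock 0.83 [253.7, 206.3, 42.5, 58.7] ((272.39501953125, 235.9944610595703), (34.63627243041992, 61.546390533447266), 3.012787342071533) [ 0.479 -0.033  0.015]
padlock 0.94 [325.3, 240.2, 30.9, 20.6] ((341.0, 249.0), (18.0, 30.0), 90.0) [ 0.6   -0.136  0.015]
lock_cylinder 0.68 [313.0, 213.4, 26.3, 23.7] ((326.7691955566406, 225.15383911132812), (12.75810432434082, 25.516212463378906), 56.3099365234375) [ 0.609 -0.05   0.015]
tray 0
[... 1807 characters left out ...]
125, 250.5842742919922), (45.200599670410156, 88.77186584472656), 3.012787342071533) [ 0.462 -0.234  0.015]
oil_bottle 0.73 [330.5, 114.3, 23.0, 31.7] ((342.0, 129.0), (28.0, 22.0), 90.0) [ 0.725 -0.124  0.015]
parts_tin 0.56 [397.2, 129.0, 32.7, 34.9] ((412.2500305175781, 145.74998474121094), (29.698482513427734, 31.819805145263672), 45.0) [ 0.684 -0.273  0.015]
tape_measure 0.85 [398.4, 170.4, 34.2, 25.3] ((413.9883117675781, 180.23321533203125), (34.23571014404297, 21.08595085144043), 10.007980346679688) [ 0.609 -0.273  0.015]
pin_block 0.65 [214.2, 210.5, 27.9, 50.5] ((227.20375061035156, 235.9107666015625), (23.576261520385742, 49.161720275878906), 7.305758953094482) [0.502 0.12  0.015]
```

```bash
python3 - <<'E'
import cv2
a=cv2.imread("pics/top0.png")[90:310,190:460];cv2.imwrite("pics/t1.png",cv2.resize(a,(798,600*651//600),interpolation=cv2.INTER_CUBIC)[:600])
a=cv2.imread("pics/scene0.png")[150:350,230:450];cv2.imwrite("pics/s1.png",cv2.resize(a,None,fx=3,fy=3,interpolation=cv2.INTER_CUBIC))
E
```

```text
(no output)
```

View pics/t1.png

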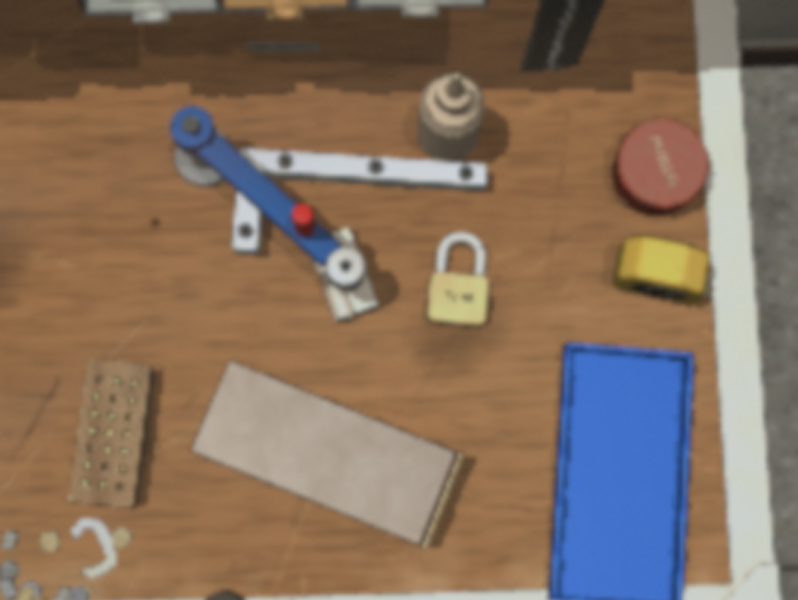

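View pics/s1.png

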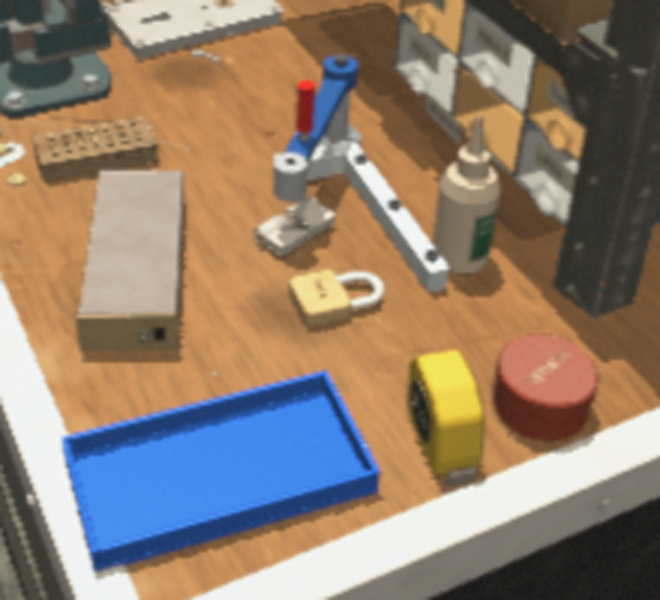

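The top crop shows the hub at (192,126), the knob top at (303,213), the bush at (345,265), the cylinder half under the bush, the padlock body at (459,298), and the lock case corners at (232,362), (193,450), (425,545) and (462,455). The scene crop shows the same layout, with the tray empty.

```bash
cat >> h.py <<'E'
T=lambda c:(190+c[0]/2.956,90+c[1]/2.959)
S=lambda c:(230+c[0]/3,150+c[1]/3)
E
python3 - <<'E'
from h import *
np.set_printoptions(precision=4,suppress=True)
t=snapshot("top");s=snapshot("scene")
for n,a,b in [("hubtop",(191,125),(341,65)),("knobtop",(303,207),(305,86)),("bushtop",(345,265),(290,160)),("bolt far",(285,160),(361,159)),("bolt mid",(375,167),(394,205)),("bolt near",(466,173),(432,256)),("case A",(232,362),(181,172)),("case B",(193,450),(101,172)),("case D",(425,545),(81,318)),("case C",(462,455),(181,318)),
 ("tray FL",(568,345),(325,375)),("tray FR",(692,354),(377,468))]:
    ra,rb=ray(t,T(a)),ray(s,S(b)); print(n,tri([ra,rb]))
for n,c,z in [("stop bolt",(246,231),.024),("fence R in",(487,187),.022),("fence R out",(487,163),.022),("stop inner corner",(262,178),.022),("stop end L",(234,250),.022),("stop end R",(259,252),.022),
 ("pad",(429,320),.016),("pad",(487,325),.016),("pad",(490,278),.016),("pad",(432,273),.016),("shack",(461,233),.008),
 ("cyl",(341,320),.012),("cyl",(377,304),.012),("tray",(568,345),.02),("tray",(692,354),.02),("pinblk",(152,368),.02),("pinblk",(135,506),.02),("pinblk",(70,500),.02),("knobtop",(303,207),.124),("caseA",(232,362),.03),("caseB",(193,450),.03),("caseD",(425,545),.034),("caseC",(462,455),.034)]:
    print(n,atz(t,T(c),z)[:2])
print("scene")
for n,c,z in [("pad",(290,285),.016),("pad",(300,325),.0),("pad",(352,308),.016),("pad",(335,273),.016),("shack tip",(382,293),.008),("cylL",(258,235),.012),("cylNear",(282,255),.012),("cylR",(335,210),.017),("fence R in",(427,276),.022),("fence R in bot",(432,288),.0),("fence R out",(446,266),.022)]:
    print(n,atz(s,S(c),z)[:2])
E
```

```text
hubtop [0.7044 0.0542 0.0797]
knobtop [ 0.6328 -0.0217  0.1219]
bushtop [ 0.6056 -0.0479  0.0776]
bolt far [ 0.6939 -0.0058  0.0242]
bolt mid [ 0.6875 -0.0701  0.0235]
bolt near [ 0.6817 -0.1352  0.0235]
case A [0.5485 0.0329 0.0294]
case B [0.4891 0.06   0.0293]
case D [ 0.4207 -0.0972  0.0315]
case C [ 0.4821 -0.125   0.0308]
tray FL [ 0.5563 -0.203   0.0169]
tray FR [ 0.5467 -0.289   0.0225]
stop bolt [0.6407 0.0232]
fence R in [ 0.6691 -0.149 ]
fence R out [ 0.6868 -0.1497]
stop inner corner [0.6796 0.0116]
stop end L [0.6276 0.032 ]
stop end R [0.6257 0.0144]
pad [ 0.575  -0.1048]
pad [ 0.5703 -0.1457]
pad [ 0.6041 -0.1491]
pad [ 0.6087 -0.108 ]
shack [ 0.6391 -0.1301]
cyl [ 0.5772 -0.0424]
cyl [ 0.588  -0.0683]
tray [ 0.5541 -0.2019]
tray [ 0.5454 -0.289 ]
pinblk [0.5453 0.0902]
pinblk [0.45   0.1017]
pinblk [0.4553 0.1464]
knobtop [ 0.6329 -0.022 ]
caseA [0.5467 0.0333]
caseB [0.4867 0.0605]
caseD [ 0.4181 -0.0965]
caseC [ 0.4781 -0.1237]
scene
pad [ 0.5771 -0.1126]
pad [ 0.5729 -0.1383]
pad [ 0.6067 -0.1531]
pad [ 0.6135 -0.1147]
shack tip [ 0.6392 -0.141 ]
cylL [ 0.5822 -0.0466]
cylNear [ 0.5887 -0.0758]
cylR [ 0.6485 -0.0494]
fence R in [ 0.67   -0.1518]
fence R in bot [ 0.6812 -0.1446]
fence R out [ 0.6888 -0.1482]
```

```bash
cat >> h.py <<'E'
def rows(wps):
    """wps: world (x,y,z,yaw_deg,grip); prints servo rows relative to the present pose, tool held straight down"""
    o=robot.get_obs();P=o["tool_pos"];Rm=R.from_euler("xyz",o["ee_rot"])
    out=[]
    for x,y,z,yaw,g in wps:
        d=Rm.inv().apply(np.array([x,y,z])-P); w=(Rm.inv()*R.from_euler("xyz",[180,0,yaw],degrees=True)).as_rotvec(degrees=True)
        out.append([round(float(v),4) for v in d]+[round(float(v),1) for v in w]+[g])
    print("pose",P.round(4),np.degrees(o["ee_rot"]).round(2),"t",round(o["time"],2))
    for r in out: print(r)
def lerp(a,b,n): return [tuple(np.array(a)+(np.array(b)-a)*(i+1)/n) for i in range(n)]
E
python3 - <<'E'
from h import *
rows([(0.212+.421*i/11,.508-.53*i/11,.19,157.4-111.4*i/11,.094) for i in (3,6,9,11)])
E
```

```text
pose [0.2115 0.5077 0.1898] [180.     0.   157.38] t 1.2
[-0.1619, -0.0888, -0.0002, 0.0, 0.0, 30.4, 0.094]
[-0.3235, -0.1781, -0.0002, 0.0, -0.0, 60.7, 0.094]
[-0.485, -0.2674, -0.0002, 0.0, -0.0, 91.1, 0.094]
[-0.5928, -0.3269, -0.0002, 0.0, -0.0, 111.4, 0.094]
```

{"op": "servo_tool", "data": {"commands": [-0.054,-0.03,0,0,0,10.1,0.094,-0.108,-0.059,0,0,0,20.2,0.094,-0.162,-0.089,0,0,0,30.4,0.094,-0.216,-0.119,0,0,0,40.5,0.094,-0.27,-0.148,0,0,0,50.6,0.094,-0.324,-0.178,0,0,0,60.7,0.094,-0.377,-0.208,0,0,0,70.8,0.094,-0.431,-0.238,0,0,0,81,0.094,-0.485,-0.267,0,0,0,91.1,0.094,-0.539,-0.297,0,0,0,101.2,0.094]}}

```text
time: 2.45
tool_pos: [0.596, 0.0246, 0.19]
ee_rot: [3.141, -0.001, 0.975]
wrist_force: [-0.1, -0.4, -0.1]
width: 0.0936
finger_force: 0.0
```

```bash
python3 - <<'E'
from h import *
k=(.633,-.022)
rows([(*k,.17,46,.094),(*k,.11,46,.094),(*k,.11,46,.03)])
E
```

```text
pose [0.596  0.0246 0.19  ] [ 1.7998e+02 -4.0000e-02  5.5840e+01] t 2.45
[-0.0178, 0.0567, 0.02, 0.0, -0.0, 9.8, 0.094]
[-0.0178, 0.0567, 0.08, 0.0, -0.0, 9.8, 0.094]
[-0.0178, 0.0567, 0.08, 0.0, -0.0, 9.8, 0.03]
```

{"op": "servo_tool", "data": {"commands": [-0.018,0.057,0,0,0,9.8,0.094,-0.018,0.057,0.02,0,0,9.8,0.094,-0.018,0.057,0.05,0,0,9.8,0.094,-0.018,0.057,0.08,0,0,9.8,0.094,-0.018,0.057,0.08,0,0,9.8,0.026,-0.018,0.057,0.08,0,0,9.8,0.026,-0.018,0.057,0.08,0,0,9.8,0.026,-0.018,0.057,0.08,0,0,9.8,0.026]}}

```text
time: 3.45
tool_pos: [0.633, -0.0204, 0.1114]
ee_rot: [3.139, -0.002, 0.81]
wrist_force: [0.3, 0.2, 0.4]
width: 0.0572
finger_force: 0.0
```

```bash
python3 - <<'E'
from h import *
o=robot.get_obs();print(o["width"],o["joint_positions"])
c=np.array([.704,.054]);r=.1045
rows([(c[0]+r*np.cos(a),c[1]+r*np.sin(a),.11,np.degrees(a)-180-s,.026) for a,s in [(np.radians(226.6-9.5*i),-1.2*i) for i in range(1,11)]])
E
```

```text
0.057165015866936876 [-1.21826838e-01  2.95480950e-01  1.28276242e+00  8.34059828e-05
  1.56067301e+00  6.39382785e-01]
pose [ 0.633  -0.0204  0.1114] [ 1.7988e+02 -1.0000e-01  4.6390e+01] t 3.45
[-0.0002, -0.0168, 0.0014, 0.1, -0.1, 8.1, 0.026]
[0.004, -0.0336, 0.0013, 0.1, -0.1, 16.4, 0.026]
[0.0109, -0.0494, 0.0013, 0.1, -0.1, 24.7, 0.026]
[0.0203, -0.064, 0.0013, 0.1, -0.1, 33.0, 0.026]
[0.032, -0.0767, 0.0013, 0.1, -0.1, 41.3, 0.026]
[0.0456, -0.0874, 0.0013, 0.1, -0.1, 49.6, 0.026]
[0.0609, -0.0956, 0.0013, 0.1, -0.1, 57.9, 0.026]
[0.0772, -0.1012, 0.0013, 0.1, -0.2, 66.2, 0.026]
[0.0943, -0.1041, 0.0013, 0.0, -0.2, 74.5, 0.026]
[0.1116, -0.1041, 0.0014, 0.0, -0.2, 82.8, 0.026]
```

{"op": "servo_tool", "data": {"commands": [0,0,0,0,0,0,0.026,0,0,0,0,0,0,0.026,0,0,0,0,0,0,0.026,0,-0.017,0.001,0,0,8,0.026,0.004,-0.034,0.001,0,0,16.4,0.026,0.011,-0.049,0.001,0,0,24.7,0.026,0.02,-0.064,0.001,0,0,33,0.026,0.032,-0.077,0.001,0,0,41,0.026,0.046,-0.087,0.001,0,0,49.6,0.026,0.061,-0.096,0.001,0,0,58,0.026]}}

```text
time: 4.7
tool_pos: [0.6047, 0.0905, 0.1088]
ee_rot: [-3.142, -0.0, -0.208]
wrist_force: [0.2, 0.2, 0.2]
width: 0.0257
finger_force: 0.0
```

```bash
python3 - <<'E'
from h import *
o=robot.get_obs();print(o["width"],o["joint_positions"])
c=np.array([.704,.054]);r=.1045
rows([(c[0]+r*np.cos(a),c[1]+r*np.sin(a),.11,np.degrees(a)-180-s,.026) for a,s in [(np.radians(226.6-9.5*i),-1.2*i) for i in range(8,11)]])
E
```

```text
0.025742983325570134 [5.58431994e-02 2.50989263e-01 1.34324051e+00 6.87309152e-05
 1.54733080e+00 1.83435132e+00]
pose [0.6047 0.0905 0.1088] [-180.    -0.   -11.9] t 4.7
[0.005, -0.0162, -0.0012, -0.0, -0.0, 7.9, 0.026]
[0.0116, -0.0322, -0.0012, -0.0, -0.0, 16.2, 0.026]
[0.0207, -0.0469, -0.0012, -0.0, 0.0, 24.5, 0.026]
```

{"op": "servo_tool", "data": {"commands": [0.005,-0.016,0,0,0,7.9,0.026,0.008,-0.024,0,0,0,12,0.026,0.008,-0.024,0,0,0,12,0.026]}}

```text
time: 5.08
tool_pos: [0.6175, 0.1123, 0.1086]
ee_rot: [3.142, 0.0, -0.41]
wrist_force: [0.0, -0.3, 0.4]
width: 0.0262
finger_force: 0.0
```

```bash
python3 - <<'E'
from h import *
np.set_printoptions(precision=4,suppress=True)
p=snapshot("scene");q=snapshot("top");a=p["img"][150:350,230:450];cv2.imwrite("pics/s2.png",cv2.resize(a,None,fx=3,fy=3,interpolation=cv2.INTER_CUBIC))
print(robot.get_obs()["wrist_force"])
E
```

```text
[ 0.712  -0.7479  0.0378]
```

View pics/s2.png

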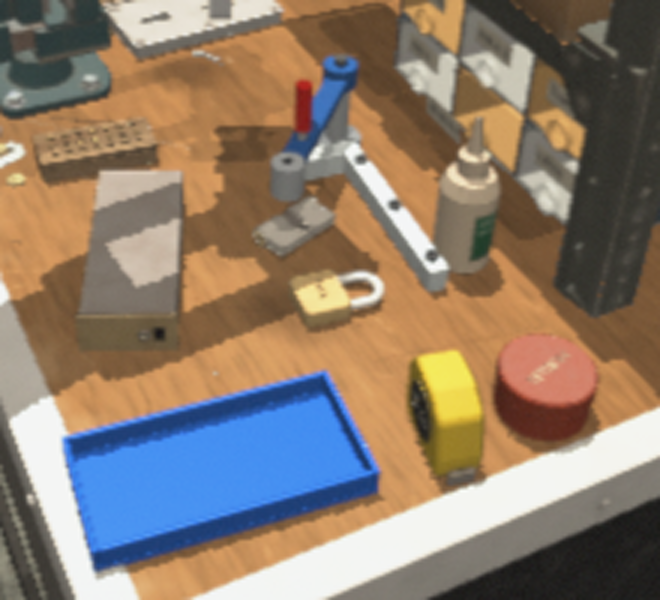

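The scene view shows the arm almost unmoved: knob (303,107), bush (288,160). The gripper isn't visible, only its shadow, so the knob must have slipped out of the cage. I'll check with the wrist and top views.

```bash
python3 - <<'E'
from h import *
np.set_printoptions(precision=4,suppress=True)
p=snapshot("scene");q=snapshot("top");w=snapshot("wrist")
print(proj(p,[.6175,.1123,.11]),proj(q,[.6175,.1123,.11]),proj(p,[.633,-.022,.124]))
print(w["camera_matrix"],w["hand_eye"])
cv2.imwrite("pics/a.png",np.vstack([np.hstack([cv2.resize(x,(400,250)) for x in (p["img"],q["img"])]),np.hstack([cv2.resize(w["img"],(480,300)),np.zeros((300,320,3),np.uint8)])]))
E
```

```text
[302.2587 158.016 ] [222.6266 171.2123] [332.1198 177.8799]
[[309.7069   0.     314.9728]
 [  0.     309.7069 198.1883]
 [  0.       0.       1.    ]] [[-0.0005 -0.9736 -0.2282  0.0655]
 [ 1.     -0.0005  0.0001 -0.0002]
 [-0.0002 -0.2282  0.9736 -0.1938]
 [ 0.      0.      0.      1.    ]]
```

View pics/a.png

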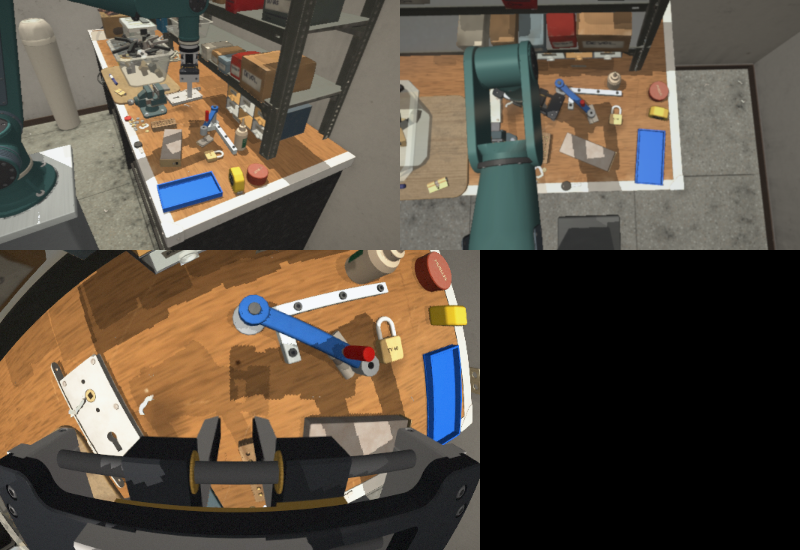

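The top and scene views show the gripper at about the reported place. In the wrist view the arm hasn't swung: hub (255,307), knob top (372,354) and base (347,350) in the montage. I'll check these against the wrist camera rays.

```bash
cat >> h.py <<'E'
def wray(w,uv,o):
    K=w["camera_matrix"];d=np.array([uv[0]-K[0,2],uv[1]-K[1,2]])/K[0,0];r=np.hypot(*d)
    v=np.r_[d/max(r,1e-9)*np.sin(r),np.cos(r)];H=w["hand_eye"];Rm=R.from_euler("xyz",o["ee_rot"]).as_matrix()
    return o["tool_pos"]+Rm@H[:3,3],Rm@(H[:3,:3]@v)
def wproj(w,P,o):
    H=w["hand_eye"];Rm=R.from_euler("xyz",o["ee_rot"]).as_matrix();t=Rm.T@(np.asarray(P)-o["tool_pos"])
    c=H[:3,:3].T@(t-H[:3,3]);r=np.arctan2(np.hypot(*c[:2]),c[2]);K=w["camera_matrix"]
    return c[:2]/np.hypot(*c[:2])*r*K[0,0]+K[:2,2]
E
python3 - <<'E'
from h import *
np.set_printoptions(precision=4,suppress=True)
o=robot.get_obs();w=snapshot("wrist");t=snapshot("top");s=snapshot("scene")
for n,uv,z in [("knobtop",(496,139),.124),("knobbot",(462,133),.082),("hub",(340,76),.088),("bush",(494,155),.074)]:
    a,d=wray(w,uv,o);print(n,a+d*(z-a[2])/d[2])
for k,pp in (("t",t),("s",s)):
  im=pp["img"].astype(int);m=(im[...,2]>130)&(im[...,1]<70)&(im[...,0]<70);m[:,:290]&=(k=="x");m[:, 345:]=0
  ys,xs=np.nonzero(m);print(k,len(xs),xs.min(),xs.max(),ys.min(),ys.max(),xs.mean(),ys.mean(), proj(pp,[.633,-.022,.105]))
  for z in(.09,.105,.12): print(atz(pp,(xs.mean(),ys.mean()),z))
w=w["img"];cv2.imwrite("pics/w2.png",w)
E
```

```text
knobtop [ 0.628  -0.0209  0.124 ]
knobbot [ 0.6318 -0.0173  0.082 ]
hub [0.7032 0.0553 0.088 ]
bush [ 0.6023 -0.0443  0.074 ]
t 27 290 294 160 165 291.77777777777777 162.44444444444446 [292.9922 162.2369]
[ 0.6362 -0.0189  0.09  ]
[ 0.6326 -0.0197  0.105 ]
[ 0.6291 -0.0204  0.12  ]
s 18 329 333 177 182 331.1666666666667 178.83333333333334 [331.8486 184.8893]
[0.6545 0.0226 0.09  ]
[0.6433 0.0017 0.105 ]
[ 0.6322 -0.0191  0.12  ]
```

```bash
python3 - <<'E'
from h import *
k=(.631,-.020)
rows([(.6175,.1123,.16,-23.5,.08)]+[(.6175+(.631-.6175)*f,.1123-.1323*f,.16,-23.5+69.5*f,.08) for f in (1/7,2/7,3/7,4/7,5/7,6/7,1)]+[(*k,.135,46,.06),(*k,.105,46,.06),(*k,.105,46,.0)])
E
```

```text
pose [0.6174 0.1115 0.1089] [-179.99   -0.    -23.63] t 5.47
[-0.0002, -0.0008, -0.0511, -0.0, -0.0, -0.1, 0.08]
[0.0091, 0.0158, -0.0511, -0.0, -0.0, -10.1, 0.08]
[0.0185, 0.0323, -0.0511, -0.0, -0.0, -20.0, 0.08]
[0.0278, 0.0489, -0.0511, -0.0, -0.0, -29.9, 0.08]
[0.0372, 0.0654, -0.0511, -0.0, -0.0, -39.8, 0.08]
[0.0465, 0.082, -0.0511, -0.0, -0.0, -49.8, 0.08]
[0.0559, 0.0985, -0.0511, -0.0, -0.0, -59.7, 0.08]
[0.0652, 0.115, -0.0511, -0.0, -0.0, -69.6, 0.08]
[0.0652, 0.115, -0.0261, -0.0, -0.0, -69.6, 0.06]
[0.0652, 0.115, 0.0039, -0.0, -0.0, -69.6, 0.06]
[0.0652, 0.115, 0.0039, -0.0, -0.0, -69.6, 0.0]
```

{"op": "servo_tool", "data": {"commands": [0,0,-0.051,0,0,0,0.06,0.009,0.016,-0.051,0,0,-10,0.06,0.018,0.032,-0.051,0,0,-20,0.06,0.028,0.049,-0.051,0,0,-30,0.06,0.037,0.065,-0.051,0,0,-40,0.06,0.047,0.082,-0.051,0,0,-50,0.06,0.056,0.0985,-0.051,0,0,-60,0.06,0.065,0.115,-0.051,0,0,-69.6,0.06,0.065,0.115,-0.025,0,0,-69.6,0.06,0.065,0.115,0.004,0,0,-69.6,0.06]}}

```text
time: 6.72
tool_pos: [0.6315, -0.0202, 0.105]
ee_rot: [3.14, -0.001, 0.802]
wrist_force: [-0.0, -0.4, 0.3]
width: 0.0602
finger_force: 0.0
```

{"op": "servo_tool", "data": {"commands": [0,0,0,0,0,0,0.0,0,0,0,0,0,0,0.0,0,0,0,0,0,0,0.0,0,0,0,0,0,0,0.0,0,0,0,0,0,0,0.0]}}

```text
time: 7.35
tool_pos: [0.631, -0.0193, 0.1055]
ee_rot: [3.141, -0.001, 0.803]
wrist_force: [-1.1, 0.2, 1.2]
width: 0.0136
finger_force: 2.0
```

```bash
python3 - <<'E'
from h import *
c=np.array([.7035,.055]);r=.105
rows([(c[0]+r*np.cos(a),c[1]+r*np.sin(a),.105,np.degrees(a)-180,0.0) for a in np.radians(226-9.*np.arange(0,10))])
E
```

```text
pose [ 0.631  -0.0193  0.1055] [ 1.7999e+02 -4.0000e-02  4.5990e+01] t 7.35
[-0.0012, 0.0005, 0.0005, 0.0, -0.0, -0.0, 0.0]
[0.0001, -0.0159, 0.0005, 0.0, -0.0, 9.0, 0.0]
[0.0039, -0.032, 0.0005, 0.0, -0.0, 18.0, 0.0]
[0.0102, -0.0472, 0.0005, 0.0, -0.0, 27.0, 0.0]
[0.0188, -0.0612, 0.0005, -0.0, -0.0, 36.0, 0.0]
[0.0295, -0.0738, 0.0005, -0.0, -0.0, 45.0, 0.0]
[0.0421, -0.0845, 0.0005, -0.0, -0.0, 54.0, 0.0]
[0.0561, -0.0931, 0.0005, -0.0, -0.0, 63.0, 0.0]
[0.0713, -0.0994, 0.0005, -0.0, -0.0, 72.0, 0.0]
[0.0873, -0.1032, 0.0005, -0.0, -0.0, 81.0, 0.0]
```

{"op": "servo_tool", "data": {"commands": [0,0,0,0,0,0,0.0,0,0,0,0,0,0,0.0,0,-0.008,0,0,0,4.5,0.0,0,-0.016,0,0,0,9,0.0,0,-0.016,0,0,0,9,0.0]}}

```text
time: 7.98
tool_pos: [0.6203, -0.0073, 0.1055]
ee_rot: [3.141, -0.003, 0.647]
wrist_force: [2.5, 2.8, 2.8]
width: 0.011
finger_force: 30.0
```

```bash
python3 - <<'E'
from h import *
c=np.array([.7035,.055]);r=.105
t=snapshot("scene");im=t["img"].astype(int);m=(im[...,2]>130)&(im[...,1]<70)&(im[...,0]<70);m[:,:290]=0;m[:,345:]=0;ys,xs=np.nonzero(m);print(xs.mean(),ys.mean(),len(xs))
rows([(c[0]+r*np.cos(a),c[1]+r*np.sin(a),.105,np.degrees(a)-180,0.0) for a in np.radians(226-9.*np.arange(1,10))])
E
```

```text
323.75 178.75 4
pose [ 0.6203 -0.0075  0.1054] [ 1.7999e+02 -1.7000e-01  3.7100e+01] t 8.03
[-0.001, 0.0002, 0.0004, 0.0, -0.2, 0.1, 0.0]
[0.0003, -0.0163, 0.0004, 0.0, -0.2, 9.1, 0.0]
[0.0042, -0.0323, 0.0005, -0.0, -0.2, 18.1, 0.0]
[0.0105, -0.0475, 0.0005, -0.0, -0.2, 27.1, 0.0]
[0.0192, -0.0615, 0.0005, -0.0, -0.2, 36.1, 0.0]
[0.0299, -0.074, 0.0005, -0.1, -0.2, 45.1, 0.0]
[0.0424, -0.0847, 0.0006, -0.1, -0.2, 54.1, 0.0]
[0.0565, -0.0933, 0.0006, -0.1, -0.2, 63.1, 0.0]
[0.0717, -0.0996, 0.0006, -0.1, -0.2, 72.1, 0.0]
```

```bash
python3 - <<'E'
from h import *
o=robot.get_obs();w=snapshot("wrist");s=snapshot("scene")
print(wproj(w,o["tool_pos"],o),o["width"],o["wrist_force"],o["tool_pos"])
a=cv2.resize(w["img"][60:360,180:460],None,fx=2,fy=2)
b=cv2.resize(s["img"][130:280,270:370],None,fx=4,fy=4)
cv2.imwrite("pics/b.png",np.hstack([a[:,:400+0] if 0 else a[:, 100:500],b[:600,:400]]))
E
```

```text
[315.55343697 228.21636892] 0.010695861911237628 [1.61369219 3.93703107 2.52845441] [ 0.62034933 -0.00745676  0.10544589]
```

View pics/b.png

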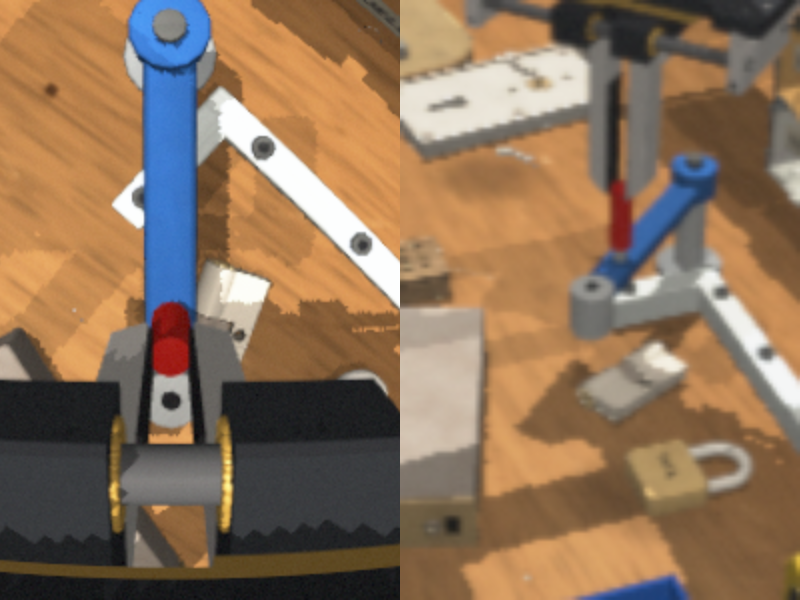

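The wrist view shows the knob (172,355) gripped centrally and the arm in line with the tool, so it is following. I'll carry on with the grip closed.

{"op": "servo_tool", "data": {"commands": [0,-0.008,0,0,0,4.5,0.0,0,-0.016,0,0,0,9,0.0,0.002,-0.024,0,0,0,13.5,0.0,0.004,-0.032,0,0,0,18,0.0,0.007,-0.04,0,0,0,22.5,0.0,0.0105,-0.0475,0,0,0,27,0.0]}}

```text
time: 8.88
tool_pos: [0.6011, 0.0348, 0.1055]
ee_rot: [3.139, -0.004, 0.172]
wrist_force: [4.3, -1.4, 2.9]
width: 0.0111
finger_force: 30.0
```

```bash
python3 - <<'E'
from h import *
c=np.array([.7035,.055]);r=.105
w=snapshot("wrist");im=w["img"].astype(int);m=(im[...,2]>120)&(im[...,1]<60)&(im[...,0]<60);m[:,:250]=0;m[:,400:]=0;ys,xs=np.nonzero(m);print(xs.mean(),ys.mean(),ys.max(),len(xs))
rows([(c[0]+r*np.cos(a),c[1]+r*np.sin(a),.105,np.degrees(a)-180,0.0) for a in np.radians(226-9.*np.arange(4,10))])
E
```

```text
314.9515570934256 237.4636678200692 247 289
pose [0.6009 0.036  0.1055] [179.92  -0.23   9.8 ] t 8.93
[-0.0007, -0.0009, 0.0005, 0.1, -0.2, -0.2, 0.0]
[0.0006, -0.0174, 0.0005, 0.1, -0.2, 8.8, 0.0]
[0.0044, -0.0334, 0.0005, 0.0, -0.2, 17.8, 0.0]
[0.0106, -0.0486, 0.0005, 0.0, -0.2, 26.8, 0.0]
[0.0192, -0.0627, 0.0005, 0.0, -0.2, 35.8, 0.0]
[0.0298, -0.0753, 0.0005, -0.0, -0.2, 44.8, 0.0]
```

{"op": "servo_tool", "data": {"commands": [0,-0.009,0,0,0,4.5,0.0,0.0006,-0.0175,0,0,0,9,0.0,0.002,-0.025,0,0,0,13.5,0.0,0.0045,-0.0335,0,0,0,18,0.0,0.007,-0.041,0,0,0,22.5,0.0,0.011,-0.0485,0,0,0,27,0.0,0.015,-0.056,0,0,0,31.5,0.0,0.019,-0.063,0,0,0,36,0.0,0.024,-0.069,0,0,0,40,0.0,0.03,-0.075,0,0,0,44,0.0]}}

```text
time: 10.18
tool_pos: [0.615, 0.1111, 0.1054]
ee_rot: [3.134, -0.002, -0.596]
wrist_force: [-7.8, -11.2, 8.9]
width: 0.011
finger_force: 30.0
```

```bash
python3 - <<'E'
from h import *
c=np.array([.7035,.055]);r=.105
print(robot.get_obs()["wrist_force"],robot.get_obs()["joint_positions"])
rows([(c[0]+r*np.cos(a),c[1]+r*np.sin(a),.105,np.degrees(a)-180,0.0) for a in np.radians(226-9.*np.arange(8,11))])
E
```

```text
[ -7.78387944 -11.23812753   8.85507969] [ 0.09216874  0.2855278   1.30739349 -0.00696283  1.55208468  2.25897971]
pose [0.615  0.1111 0.1054] [ 1.7957e+02 -1.0000e-01 -3.4140e+01] t 10.18
[0.0008, 0.0117, 0.0005, 0.4, -0.1, -8.1, 0.0]
[-0.0003, -0.0048, 0.0003, 0.4, -0.1, 0.9, 0.0]
[0.0013, -0.0212, 0.0002, 0.4, -0.1, 9.9, 0.0]
```

{"op": "servo_tool", "data": {"commands": [0,0.003,0,0,0,0,0.05,0,0.003,0,0,0,0,0.05,0,0.003,0,0,0,0,0.05,0,0.003,0,0,0,0,0.05,0,0.003,0,0,0,0,0.05,0,0.003,-0.04,0,0,0,0.05,0,0.003,-0.085,0,0,0,0.07]}}

```text
time: 11.05
tool_pos: [0.6133, 0.1124, 0.1894]
ee_rot: [3.14, 0.002, -0.593]
wrist_force: [0.7, 0.4, 0.1]
width: 0.0567
finger_force: 0.0
```

```bash
python3 - <<'E'
from h import *
a=(.615,.111,.19,-34,.09);b=(.56,-.10,.19,-7,.09)
rows([a]+lerp(a,b,4))
s=snapshot("scene");cv2.imwrite("pics/s3.png",cv2.resize(s["img"][150:300,270:420],None,fx=4,fy=4,interpolation=cv2.INTER_CUBIC))
E
```

```text
pose [0.6133 0.1124 0.1894] [ 1.799e+02  1.400e-01 -3.400e+01] t 11.05
[0.0022, 0.0002, -0.0006, 0.1, 0.1, -0.0, 0.09]
[0.0203, 0.0516, -0.0005, 0.1, 0.1, -6.8, np.float64(0.09)]
[0.0384, 0.103, -0.0005, 0.1, 0.1, -13.5, np.float64(0.09)]
[0.0565, 0.1545, -0.0004, 0.1, 0.2, -20.3, np.float64(0.09)]
[0.0746, 0.2059, -0.0004, 0.1, 0.2, -27.0, np.float64(0.09)]
```

View pics/s3.png

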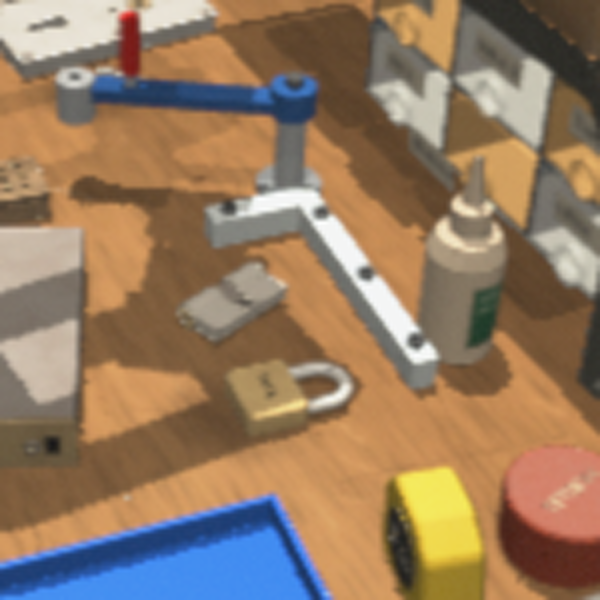

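The guide arm now points left, well clear (bush (75,90), knob (130,40)). The cylinder (232,300) and padlock (290,392) are in open view.

{"op": "servo_tool", "data": {"commands": [0.02,0.052,0,0,0,-6.8,0.09,0.038,0.103,0,0,0,-13.5,0.09,0.056,0.154,0,0,0,-20,0.09,0.075,0.206,0,0,0,-27,0.09,0.075,0.206,0,0,0,-27,0.09]}}

```text
time: 11.72
tool_pos: [0.5601, -0.1037, 0.1897]
ee_rot: [3.141, -0.0, -0.128]
wrist_force: [-0.5, -0.4, 0.4]
width: 0.0902
finger_force: 0.0
```

```bash
cat > look.py <<'E'
from h import *
np.set_printoptions(precision=4,suppress=True)
def rect_at(fn,reg,z):
    cs,_=cv2.findContours(reg.astype(np.uint8),cv2.RETR_EXTERNAL,cv2.CHAIN_APPROX_NONE);c=max(cs,key=cv2.contourArea)[:,0]
    P=np.array([fn(uv,z)[:2] for uv in c]);return cv2.minAreaRect((P*1000).astype(np.float32)),P
def look(names,cams=("wrist","top","scene")):
    for n in cams:
        o=robot.get_obs();p=snapshot(n)
        if n=="wrist":
            def fn(uv,z):
                a,d=wray(p,uv,o);return a+d*(z-a[2])/d[2]
        else: fn=lambda uv,z:atz(p,uv,z)
        for m,z in names:
            for r in spotter.trace(m,p)[:1]:
                rc,P=rect_at(fn,r["region"],z);print(n,m,round(r["conf"],2),"c",np.round(rc[0],1),"size",np.round(rc[1],1),"ang",round(rc[2],1))
    return p
E
python3 - <<'E'
from look import *
look([("padlock",.014),("lock_cylinder",.012),("jig",.022),("rim_lock",.03)])
o=robot.get_obs();w=snapshot("wrist");cv2.imwrite("pics/w3.png",w["img"]);import pickle;pickle.dump((o,w),open("w3.pkl","wb"))
E
```

```text
wrist padlock 0.63 c [ 607.9 -127.3] size [41.8 68.4] ang 82.6
wrist lock_cylinder 0.74 c [612.9 -43.5] size [61. 35.] ang 19.3
wrist jig 0.94 c [678.6  40.3] size [140.4 359.7] ang 19.5
wrist rim_lock 0.87 c [488.4 -32.7] size [174.5  78.4] ang 66.6
top padlock 0.58 c [ 576.2 -123.5] size [33.6  6.4] ang 88.6
top jig 0.77 c [639.8  76.1] size [ 99.5 178.9] ang 55.0
top rim_lock 0.93 c [473.8 -53. ] size [124.6  67.2] ang 68.4
scene padlock 0.57 c [ 599.9 -134. ] size [57.5 67.1] ang 65.3
scene lock_cylinder 0.69 c [612.6 -46.9] size [75.5 39.7] ang 21.6
scene jig 0.87 c [674.1   5.8] size [337.9 109. ] ang 74.1
scene rim_lock 0.87 c [479.6 -45.6] size [203.   72.3] ang 66.3
```

View pics/w3.png

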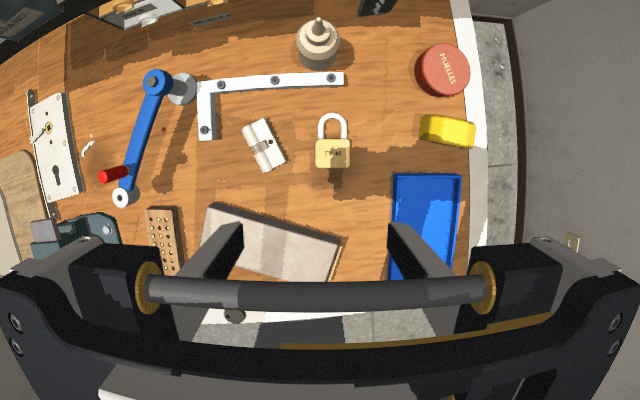

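The wrist view shows the padlock at (332,145) and the cylinder at (264,145). The traced sizes match the text, 68x42 and 61x35. I'll grasp the padlock.

```bash
python3 - <<'E'
from h import *
k=(.591,-.126)
rows([(*k,z,-7.4,.07) for z in (.15,.10,.05,.025,.0135)])
E
```

```text
pose [ 0.5611 -0.1002  0.1898] [-179.99   -0.     -7.02] t 12.53
[0.0329, 0.0219, 0.0397, -0.0, -0.0, 0.4, 0.07]
[0.0329, 0.0219, 0.0897, -0.0, -0.0, 0.4, 0.07]
[0.0329, 0.0219, 0.1397, -0.0, -0.0, 0.4, 0.07]
[0.0329, 0.0219, 0.1647, -0.0, -0.0, 0.4, 0.07]
[0.0329, 0.0219, 0.1762, -0.0, -0.0, 0.4, 0.07]
```

{"op": "servo_tool", "data": {"commands": [0.033,0.022,0.04,0,0,0.4,0.07,0.033,0.022,0.09,0,0,0.4,0.07,0.033,0.022,0.13,0,0,0.4,0.07,0.033,0.022,0.155,0,0,0.4,0.07,0.033,0.022,0.17,0,0,0.4,0.07,0.033,0.022,0.176,0,0,0.4,0.07,0.033,0.022,0.176,0,0,0.4,0.02,0.033,0.022,0.176,0,0,0.4,0.02,0.033,0.022,0.176,0,0,0.4,0.02,0.033,0.022,0.176,0,0,0.4,0.02]}}

```text
time: 13.78
tool_pos: [0.5915, -0.1262, 0.0144]
ee_rot: [3.142, -0.001, -0.13]
wrist_force: [0.4, -0.2, -0.2]
width: 0.0332
finger_force: 0.0
```

```bash
python3 - <<'E'
from h import *
o=robot.get_obs();x,y=o["tool_pos"][:2];print(o["width"],o["wrist_force"],o["finger_force"])
rows([(x,y,.014,-7,.02),(x,y,.06,-7,.02)]+lerp(np.array((x,y,.06,-7,.02)),(.505,-.241,.06,-7,.02),3)+[(.505,-.241,.035,-7,.02),(.505,-.241,.0195,-7,.02)])
E
```

```text
0.03317141049295034 [ 0.37600421 -0.19621755 -0.16251182] 0.0
pose [ 0.5915 -0.1262  0.0144] [ 1.7999e+02 -7.0000e-02 -7.4200e+00] t 13.78
[-0.0, -0.0, 0.0004, 0.0, -0.1, -0.4, 0.02]
[0.0001, 0.0, -0.0456, 0.0, -0.1, -0.4, 0.02]
[-0.0236, 0.0417, -0.0456, 0.0, -0.1, -0.4, np.float64(0.02)]
[-0.0472, 0.0833, -0.0456, 0.0, -0.1, -0.4, np.float64(0.02)]
[-0.0709, 0.125, -0.0456, 0.0, -0.1, -0.4, np.float64(0.02)]
[-0.0709, 0.125, -0.0206, 0.0, -0.1, -0.4, 0.02]
[-0.0709, 0.125, -0.0051, 0.0, -0.1, -0.4, 0.02]
```

```bash
python3 - <<'E'
from h import *
o=robot.get_obs();w=snapshot("wrist");s=snapshot("scene");print(robot.get_obs()["width"])
print(wproj(w,o["tool_pos"],o),wproj(w,o["tool_pos"]-[0,0,.011],o),proj(s,o["tool_pos"]-[0,0,.011]))
a=cv2.resize(w["img"][100:300,215:415],None,fx=2,fy=3)
b=cv2.resize(s["img"][180:300,290:370],None,fx=5,fy=5)
cv2.imwrite("pics/c.png",np.hstack([a,b[:600,:400]]))
E
```

```text
0.025280576846911446
[315.42196493 227.86839459] [315.39406422 222.80965047] [335.09200687 251.22364485]
```

View pics/c.png

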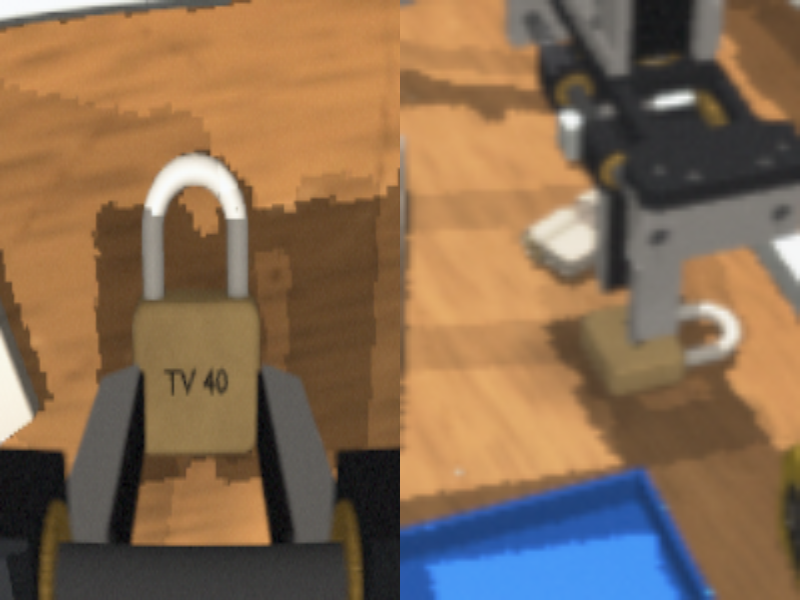

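The wrist view shows the fingers either side of the padlock body, and the scene view puts a fingertip down its front side. I'll let it close further and read the state again.

{"op": "servo_tool", "data": {"commands": [0,0,0,0,0,0,0.0,0,0,0,0,0,0,0.0,0,0,0,0,0,0,0.0]}}

```text
time: 14.25
tool_pos: [0.5911, -0.1262, 0.0137]
ee_rot: [-3.142, 0.0, -0.129]
wrist_force: [-0.6, -0.2, -0.7]
width: 0.0009
finger_force: 0.0
```

```bash
python3 - <<'E'
from h import *
print(robot.tips_ahead)
from look import *
look([("padlock",.014)],("wrist",))
o=robot.get_obs();print(o["width"],o["finger_force"],o["wrist_force"],o["tool_pos"]);w=snapshot("wrist");cv2.imwrite("pics/d.png",cv2.resize(w["img"][120:320,215:415],None,fx=3,fy=3))
E
```

```text
0.011
wrist padlock 0.87 c [ 609.1 -126.1] size [41.6 65.1] ang 84.1
0.0006657849551216119 0.0 [-0.1915  0.0731  0.1158] [ 0.5911 -0.1261  0.0137]
```

View pics/d.png

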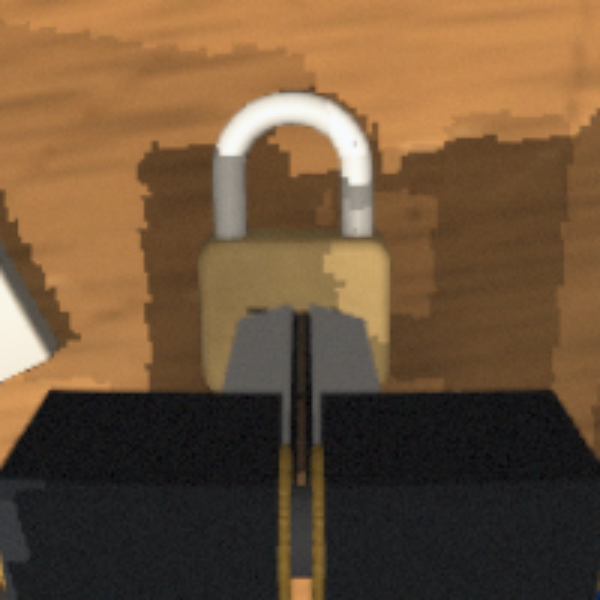

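The fingers closed fully above the padlock, so the real tips stand higher than stated. The wrist picture puts them about 13 mm behind the TCP instead of 11 mm ahead, which also explains the slipped knob. I'll calibrate by lightly touching the padlock top (z = 16 mm).

{"op": "servo_tool", "data": {"commands": [0,0,0.004,0,0,0,0.0,0,0,0.006,0,0,0,0.0,0,0,0.007,0,0,0,0.0,0,0,0.008,0,0,0,0.0]}}

```text
time: 14.9
tool_pos: [0.5911, -0.1261, 0.0056]
ee_rot: [-3.141, 0.0, -0.13]
wrist_force: [-0.2, -0.1, 1.1]
width: 0.0003
finger_force: 0.0
```

{"op": "servo_tool", "data": {"commands": [0,0,0.001,0,0,0,0.0,0,0,0.0015,0,0,0,0.0,0,0,0.002,0,0,0,0.0]}}

```text
time: 15.28
tool_pos: [0.5911, -0.1262, 0.0038]
ee_rot: [-3.142, -0.0, -0.129]
wrist_force: [-0.6, 0.9, -0.1]
width: 0.0005
finger_force: 0.0
```

{"op": "servo_tool", "data": {"commands": [0,0,0.001,0,0,0,0.0,0,0,0.002,0,0,0,0.0,0,0,0.002,0,0,0,0.0]}}

```text
time: 15.65
tool_pos: [0.591, -0.1261, 0.0016]
ee_rot: [-3.141, 0.0, -0.13]
wrist_force: [-0.3, 0.3, -0.7]
width: 0.0007
finger_force: 0.0
```

{"op": "servo_tool", "data": {"commands": [0,0,0.001,0,0,0,0.0,0,0,0.002,0,0,0,0.0,0,0,0.002,0,0,0,0.0]}}

```text
time: 16.02
tool_pos: [0.5912, -0.1262, 0.0006]
ee_rot: [3.142, -0.0, -0.129]
wrist_force: [-1.5, 0.9, 4.5]
width: 0.0003
finger_force: 2.4
```

Contact came at TCP z of about 0.001, so the tips are about 15 mm behind the TCP. I'll use tip = TCP + 15 mm from here on: rise, open, lower and close.

{"op": "servo_tool", "data": {"commands": [0,0,-0.015,0,0,0,0.07,0,0,-0.015,0,0,0,0.07,0,0,-0.015,0,0,0,0.07,0,0,-0.015,0,0,0,0.07,0,0,-0.015,0,0,0,0.07,0,0,-0.015,0,0,0,0.07,0,0,0,0,0,0,0.07,0,0,0.009,0,0,0,0.07,0,0,0.012,0,0,0,0.07]}}

```text
time: 17.15
tool_pos: [0.59, -0.1258, -0.014]
ee_rot: [-3.141, 0.003, -0.13]
wrist_force: [-0.2, -0.0, 0.4]
width: 0.07
finger_force: 0.0
```

{"op": "servo_tool", "data": {"commands": [0,0,0,0,0,0,0.02,0,0,0,0,0,0,0.02,0,0,0,0,0,0,0.02,0,0,0,0,0,0,0.02,0,0,0,0,0,0,0.02]}}

```text
time: 17.77
tool_pos: [0.5915, -0.1261, -0.0117]
ee_rot: [-3.141, -0.001, -0.13]
wrist_force: [0.2, 1.0, 1.2]
width: 0.042
finger_force: 30.0
```

```bash
python3 - <<'E'
from h import *
o=robot.get_obs();x,y,z=o["tool_pos"];print(o["width"],o["finger_force"])
rows([(x,y,.035,-7,.02)]+lerp(np.array((x,y,.04,-7,.02)),(.505,-.241,.04,-7,.02),3)+[(.505,-.241,.01,-7,.02),(.505,-.241,z+.006,-7,.02)])
E
```

```text
0.0419831750672697 29.986467361450195
pose [ 0.5915 -0.1261 -0.0117] [-1.7998e+02 -6.0000e-02 -7.4200e+00] t 17.77
[0.0001, -0.0, -0.0467, -0.0, -0.1, -0.4, 0.02]
[-0.0236, 0.0417, -0.0517, -0.0, -0.1, -0.4, np.float64(0.02)]
[-0.0472, 0.0834, -0.0518, -0.0, -0.1, -0.4, np.float64(0.02)]
[-0.0709, 0.1251, -0.0518, -0.0, -0.1, -0.4, np.float64(0.02)]
[-0.0709, 0.1251, -0.0218, -0.0, -0.1, -0.4, 0.02]
[-0.0709, 0.1251, -0.0061, -0.0, -0.1, -0.4, 0.02]
```

{"op": "servo_tool", "data": {"commands": [0,0,-0.025,0,0,0,0.02,0,0,-0.05,0,0,0,0.02,-0.034,0.042,-0.052,0,0,0,0.02,-0.068,0.084,-0.052,0,0,0,0.02,-0.101,0.125,-0.052,0,0,0,0.02,-0.101,0.125,-0.052,0,0,0,0.02,-0.101,0.125,-0.025,0,0,0,0.02,-0.101,0.125,-0.006,0,0,0,0.02,-0.101,0.125,-0.006,0,0,0,0.02]}}

```text
time: 18.9
tool_pos: [0.4745, -0.236, -0.0075]
ee_rot: [-3.14, 0.002, -0.129]
wrist_force: [-0.4, -0.4, -2.5]
width: 0.0416
finger_force: 30.0
```

{"op": "servo_tool", "data": {"commands": [0,0,0,0,0,0,0.052,0,0,0,0,0,0,0.052,0,0,0,0,0,0,0.052,0,0,-0.025,0,0,0,0.052,0,0,-0.06,0,0,0,0.052,0,0,-0.1,0,0,0,0.055]}}

```text
time: 19.65
tool_pos: [0.4744, -0.2368, 0.0945]
ee_rot: [-3.141, 0.001, -0.13]
wrist_force: [0.8, -0.2, -0.8]
width: 0.0546
finger_force: 0.0
```

```bash
python3 - <<'E'
from look import *
look([("padlock",.018),("tray",.02),("lock_cylinder",.012)],("wrist","scene"))
k=(.6128,-.044)
x,y,z=robot.get_obs()["tool_pos"]
a=np.array((x,y,.09,-7.4,.055));b=(*k,.05,19.3,.055)
rows(lerp(a,b,4)+[(*k,.01,19.3,.055),(*k,-.012,19.3,.055)])
E
```

```text
wrist padlock 0.61 c [ 491.5 -237.6] size [41.3 65.5] ang 83.5
wrist tray 0.69 c [ 473.6 -235.5] size [ 90.7 161.1] ang 83.5
wrist lock_cylinder 0.58 c [612. -46.] size [66.8 37.8] ang 19.0
scene padlock 0.96 c [ 488.4 -241.5] size [50.2 65.4] ang 83.5
pose [ 0.4737 -0.2364  0.0918] [-179.91    0.18   -7.42] t 20.05
[0.0283, -0.0522, 0.0118, -0.1, 0.2, -6.7, np.float64(0.055)]
[0.0566, -0.1044, 0.0218, -0.1, 0.2, -13.4, np.float64(0.055)]
[0.0849, -0.1565, 0.0318, -0.1, 0.2, -20.0, np.float64(0.055)]
[0.1132, -0.2087, 0.0418, -0.1, 0.2, -26.7, np.float64(0.055)]
[0.1133, -0.2087, 0.0818, -0.1, 0.2, -26.7, 0.055]
[0.1134, -0.2086, 0.1038, -0.1, 0.2, -26.7, 0.055]
```

{"op": "servo_tool", "data": {"commands": [0.028,-0.052,0.012,0,0,-6.7,0.055,0.057,-0.104,0.022,0,0,-13.4,0.055,0.085,-0.156,0.032,0,0,-20,0.055,0.113,-0.209,0.042,0,0,-26.7,0.055,0.113,-0.209,0.07,0,0,-26.7,0.055,0.113,-0.209,0.09,0,0,-26.7,0.055,0.113,-0.209,0.103,0,0,-26.7,0.055,0.113,-0.209,0.103,0,0,-26.7,0.055]}}

```text
time: 21.05
tool_pos: [0.6124, -0.045, -0.0108]
ee_rot: [-3.14, 0.003, 0.335]
wrist_force: [-0.5, -0.1, 0.1]
width: 0.0551
finger_force: 0.0
```

{"op": "servo_tool", "data": {"commands": [0,0,0,0,0,0,0.015,0,0,0,0,0,0,0.015,0,0,0,0,0,0,0.015,0,0,0,0,0,0,0.015,0,0,0,0,0,0,0.015]}}

```text
time: 21.68
tool_pos: [0.6145, -0.0444, -0.008]
ee_rot: [3.141, -0.002, 0.337]
wrist_force: [-0.5, 1.2, 5.8]
width: 0.0318
finger_force: 30.0
```

```bash
python3 - <<'E'
from h import *
o=robot.get_obs();x,y,z=o["tool_pos"];print(o["width"],o["finger_force"])
a=np.array((x,y,.045,19.3,.015))
rows([tuple(a)]+lerp(a,(.405,-.231,.045,-6,.015),4)+[(.405,-.231,z+.006,-6,.015)])
E
```

```text
0.03180046593668751 30.000764429569244
pose [ 0.6145 -0.0444 -0.008 ] [ 1.7996e+02 -9.0000e-02  1.9280e+01] t 21.68
[0.0001, 0.0, -0.053, 0.0, -0.1, -0.0, np.float64(0.015)]
[-0.0648, 0.0268, -0.0531, 0.0, -0.1, 6.3, np.float64(0.015)]
[-0.1296, 0.0535, -0.0532, 0.0, -0.1, 12.6, np.float64(0.015)]
[-0.1944, 0.0802, -0.0532, 0.0, -0.1, 19.0, np.float64(0.015)]
[-0.2593, 0.107, -0.0533, 0.0, -0.1, 25.3, np.float64(0.015)]
[-0.2594, 0.1069, -0.0063, 0.0, -0.1, 25.3, 0.015]
```

```bash
python3 - <<'E'
from h import *
o=robot.get_obs();x,y,z=o["tool_pos"]
a=np.array((x,y,.055,19.3,.015));g=(.414,-.232)
rows([tuple(a)]+lerp(a,(*g,.055,84,.015),7)+[(*g,z+.0075,84,.015)])
E
```

```text
pose [ 0.6145 -0.0444 -0.008 ] [ 1.7996e+02 -9.0000e-02  1.9280e+01] t 21.68
[0.0001, 0.0, -0.063, 0.0, -0.1, -0.0, np.float64(0.015)]
[-0.0358, 0.0159, -0.063, 0.0, -0.1, -9.3, np.float64(0.015)]
[-0.0717, 0.0317, -0.0631, 0.1, -0.1, -18.5, np.float64(0.015)]
[-0.1076, 0.0475, -0.0631, 0.1, -0.1, -27.7, np.float64(0.015)]
[-0.1434, 0.0634, -0.0632, 0.1, -0.1, -37.0, np.float64(0.015)]
[-0.1793, 0.0792, -0.0632, 0.1, -0.1, -46.2, np.float64(0.015)]
[-0.2152, 0.0951, -0.0633, 0.1, -0.1, -55.5, np.float64(0.015)]
[-0.2511, 0.1109, -0.0633, 0.1, -0.1, -64.7, np.float64(0.015)]
[-0.2512, 0.1108, -0.0078, 0.1, -0.1, -64.7, 0.015]
```

{"op": "servo_tool", "data": {"commands": [0,0,-0.03,0,0,0,0.015,0,0,-0.063,0,0,0,0.015,-0.036,0.016,-0.063,0,0,-9.3,0.015,-0.072,0.032,-0.063,0,0,-18.5,0.015,-0.108,0.047,-0.063,0,0,-27.7,0.015,-0.143,0.063,-0.063,0,0,-37,0.015,-0.179,0.079,-0.063,0,0,-46,0.015,-0.215,0.095,-0.063,0,0,-55.5,0.015,-0.251,0.111,-0.063,0,0,-64.7,0.015,-0.251,0.111,-0.063,0,0,-64.7,0.015]}}

```text
time: 22.92
tool_pos: [0.4114, -0.2331, 0.0527]
ee_rot: [-3.14, -0.0, 1.462]
wrist_force: [0.4, -0.5, -2.3]
width: 0.0324
finger_force: 30.0
```

{"op": "servo_tool", "data": {"commands": [0,0,0.025,0,0,0,0.015,0,0,0.045,0,0,0,0.015,0,0,0.055,0,0,0,0.015,0,0,0.055,0,0,0,0.015,0,0,0.055,0,0,0,0.044,0,0,0.055,0,0,0,0.044,0,0,0.055,0,0,0,0.044,0,0,0.02,0,0,0,0.044,0,0,-0.03,0,0,0,0.03,0,0,-0.06,0,0,0,0.0]}}

```text
time: 24.18
tool_pos: [0.4145, -0.2328, 0.117]
ee_rot: [3.138, 0.002, 1.466]
wrist_force: [-0.5, -0.2, 0.2]
width: 0.0274
finger_force: 0.0
```

```bash
python3 - <<'E'
from look import *
o=robot.get_obs();print(o["joint_positions"],o["tool_pos"],o["ee_rot"])
look([("padlock",.018),("lock_cylinder",.016),("tray",.02),("rim_lock",.03),("jig",.022)],("wrist","scene"))
s=snapshot("scene");cv2.imwrite("pics/s5.png",cv2.resize(s["img"][150:350,230:450],None,fx=3,fy=3,interpolation=cv2.INTER_CUBIC))
E
```

```text
[-0.6311 -0.0571  1.6618  0.0001  1.5326 -0.5259] [ 0.4145 -0.2328  0.117 ] [3.1378 0.0021 1.4656]
wrist padlock 0.88 c [ 488.5 -236.8] size [42.8 66.8] ang 81.8
wrist lock_cylinder 0.68 c [ 413.1 -231.9] size [63.2 32.9] ang 84.5
wrist tray 0.88 c [ 463.5 -234.1] size [ 90.6 178.4] ang 83.8
wrist rim_lock 0.95 c [463.2 -76.4] size [86.  68.7] ang 67.5
wrist jig 0.56 c [676.3 -87.1] size [126.3  32.8] ang 84.0
scene padlock 0.98 c [ 489.6 -242.1] size [51.7 68.3] ang 82.1
scene lock_cylinder 0.94 c [ 414.1 -234.6] size [66.7 32.7] ang 83.4
scene tray 0.79 c [ 463.5 -242.2] size [103.4 180.4] ang 83.8
scene rim_lock 0.92 c [486.  -94.7] size [113.1  17.8] ang 68.1
scene jig 0.89 c [699.3  64.8] size [168.  437.6] ang 12.2
```

View pics/s5.png

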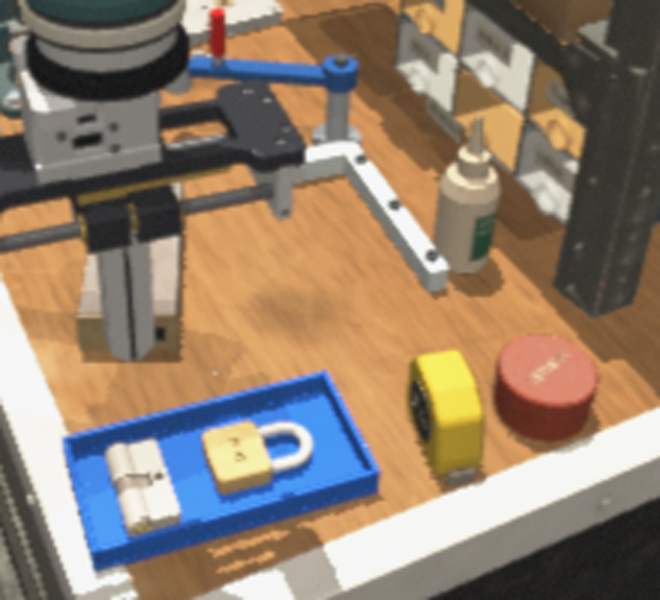

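Both parts lie inside the tray: cylinder (143,485), padlock (258,455). The guide arm is still clear. That was my tenth and last picture, so I'll use traced numbers from here. Next I'll grip the case across its width near the plain end and slide it.

```bash
python3 - <<'E'
from look import *
import pickle
o,w=pickle.load(open("w3.pkl","rb"))
s=snapshot("scene")
print("bottle base near",atz(s,S((466,270)),0))
def g(uv,z):
    a,d=wray(w,uv,o);return (a+d*(z-a[2])/d[2])[:3]
for n,uv,z in [("fence in R",(344,83),.022),("fence in mid",(280,90),.022),("corner",(214,95),.022),("stop end in",(214,138),.022),("stop end out",(198,138),.022),("bolt",(331,77),.025),("bolt",(275,80),.025),("bolt",(221,85),.025),("caseA",(213,203),.03),("caseC",(341,240),.034)]: print(n,g(uv,z))
x,y,z=robot.get_obs()["tool_pos"]
a=np.array((x,y,.117,84,.092));b=(.496,-.009,.06,66.8,.092)
rows(lerp(a,b,4)+[(*b[:2],-.005,66.8,.092)])
E
```

```text
bottle base near [ 0.716  -0.1382  0.    ]
fence in R [ 0.6736 -0.1476  0.022 ]
fence in mid [ 0.6745 -0.0732  0.022 ]
corner [0.6823 0.0065 0.022 ]
stop end in [0.6307 0.0138 0.022 ]
stop end out [0.6342 0.0346 0.022 ]
bolt [ 0.6818 -0.1333  0.025 ]
bolt [ 0.6868 -0.0692  0.025 ]
bolt [ 0.6922 -0.0046  0.025 ]
caseA [0.5531 0.0266 0.03  ]
caseC [ 0.4895 -0.1228  0.034 ]
pose [ 0.4134 -0.2319  0.1133] [-179.96   -0.03   83.98] t 24.88
[0.0576, 0.0147, 0.0106, -0.0, -0.0, 4.3, np.float64(0.092)]
[0.1152, 0.0294, 0.0249, -0.0, -0.0, 8.6, np.float64(0.092)]
[0.1728, 0.0441, 0.0391, -0.0, -0.0, 12.9, np.float64(0.092)]
[0.2303, 0.0588, 0.0534, -0.0, -0.0, 17.2, np.float64(0.092)]
[0.2303, 0.0588, 0.1184, -0.0, -0.0, 17.2, 0.092]
```

{"op": "servo_tool", "data": {"commands": [0.057,0.015,0.011,0,0,4.3,0.092,0.115,0.03,0.025,0,0,8.6,0.092,0.172,0.045,0.039,0,0,12.9,0.092,0.23,0.0605,0.04,0,0,17.2,0.092,0.23,0.0605,0.04,0,0,17.2,0.092,0.23,0.0605,0.053,0,0,17.2,0.092,0.23,0.0605,0.053,0,0,17.2,0.092]}}

```text
time: 25.75
tool_pos: [0.4963, -0.0109, 0.059]
ee_rot: [-3.138, 0.001, 1.164]
wrist_force: [-0.5, 0.5, 0.3]
width: 0.067
finger_force: 0.0
```

```bash
python3 - <<'E'
from look import *
look([("rim_lock",.03)],("wrist",))
o=robot.get_obs();print(o["tool_pos"],o["ee_rot"],o["width"])
w=snapshot("wrist");g=w["img"];r=spotter.trace("rim_lock",w)[0]["region"]
def f(uv,z):
    a,d=wray(w,uv,o);return (a+d*(z-a[2])/d[2])[:2]
# top edges left/right sides ahead of tool
for v in (60,90,120,150,180):
    xs=np.nonzero(r[v])[0]
    if len(xs): print(v,xs.min(),xs.max(),f((xs.min(),v),.03),f((xs.max(),v),.03))
E
```

```text
wrist rim_lock 0.88 c [494.7  -5. ] size [122.4  68.4] ang 66.7
[ 0.4972 -0.0111  0.0603] [-3.1407  0.0004  1.1632] 0.07532684289245378
150 263 355 [0.4818 0.0496] [0.5432 0.0228]
180 264 354 [0.4731 0.029 ] [0.5342 0.0026]
```

{"op": "servo_tool", "data": {"commands": [0,-0.0045,0,0,0,0,0.092,0,-0.0045,0,0,0,0,0.092,0,-0.0045,0.025,0,0,0,0.092,0,-0.0045,0.05,0,0,0,0.092,0,-0.0045,0.062,0,0,0,0.092,0,-0.0045,0.064,0,0,0,0.092,0,-0.0045,0.064,0,0,0,0.06,0,-0.0045,0.064,0,0,0,0.06,0,-0.0045,0.064,0,0,0,0.06,0,-0.0045,0.064,0,0,0,0.06]}}

```text
time: 27.2
tool_pos: [0.4941, -0.0078, -0.0024]
ee_rot: [3.141, -0.001, 1.165]
wrist_force: [-0.4, 0.6, 4.3]
width: 0.0678
finger_force: 30.0
```

```bash
python3 - <<'E'
from h import *
o=robot.get_obs();print(o["width"],o["finger_force"],o["wrist_force"])
J=np.array([.685,.0105]);al=np.radians(-5);c,s=np.cos(al),np.sin(al);Rj=np.array([[c,-s],[s,c]])
x,y,z=o["tool_pos"];P=np.array([x,y]);print("grip in jig",Rj.T@(P-J))
z=-.004
def way(jx,jy,yaw): return (*(J+Rj@[jx,jy]),z,yaw,.06)
a=np.array((x,y,z,66.7,.06));b=way(-.058,-.075,85)
rows(lerp(a,b,9))
E
```

```text
0.06776634593837642 29.989597499370575 [-0.42356936  0.57520356  4.29580267]
grip in jig [-0.18860386 -0.0348661 ]
pose [ 0.4941 -0.0078 -0.0024] [ 1.7996e+02 -3.0000e-02  6.6770e+01] t 27.2
[0.0003, 0.0152, 0.0016, 0.0, -0.0, -2.0, np.float64(0.06)]
[0.0006, 0.0304, 0.0017, 0.0, -0.0, -4.0, np.float64(0.06)]
[0.0009, 0.0455, 0.0017, 0.0, -0.0, -6.0, np.float64(0.06)]
[0.0012, 0.0607, 0.0017, 0.0, -0.0, -8.1, np.float64(0.06)]
[0.0015, 0.0759, 0.0017, 0.0, -0.0, -10.1, np.float64(0.06)]
[0.0018, 0.0911, 0.0017, 0.0, -0.0, -12.1, np.float64(0.06)]
[0.0021, 0.1062, 0.0017, 0.0, -0.0, -14.2, np.float64(0.06)]
[0.0024, 0.1214, 0.0017, 0.0, -0.0, -16.2, np.float64(0.06)]
[0.0027, 0.1366, 0.0017, 0.0, -0.0, -18.2, np.float64(0.06)]
```

```bash
python3 - <<'E'
from h import *
o=robot.get_obs()
J=np.array([.685,.0105]);al=np.radians(-5);c,s=np.cos(al),np.sin(al);Rj=np.array([[c,-s],[s,c]])
x,y,z=o["tool_pos"]
def way(jx,jy,yaw): return (*(J+Rj@[jx,jy]),z,yaw,.06)
a=np.array((x,y,z,66.7,.06));m=way(-.125,-.082,76);b=way(-.058,-.080,85)
rows(lerp(a,m,5)+lerp(np.array(m),b,5))
E
```

```text
pose [ 0.4941 -0.0078 -0.0024] [ 1.7996e+02 -3.0000e-02  6.6770e+01] t 27.2
[-0.005, 0.015, 0.0, 0.0, -0.0, -1.8, np.float64(0.06)]
[-0.01, 0.0301, 0.0, 0.0, -0.0, -3.6, np.float64(0.06)]
[-0.0149, 0.0451, 0.0, 0.0, -0.0, -5.5, np.float64(0.06)]
[-0.0199, 0.0601, 0.0, 0.0, -0.0, -7.4, np.float64(0.06)]
[-0.0249, 0.0752, 0.0, 0.0, -0.0, -9.2, np.float64(0.06)]
[-0.0203, 0.0878, 0.0001, 0.0, -0.0, -11.0, np.float64(0.06)]
[-0.0157, 0.1004, 0.0001, 0.0, -0.0, -12.8, np.float64(0.06)]
[-0.0112, 0.113, 0.0001, 0.0, -0.0, -14.6, np.float64(0.06)]
[-0.0066, 0.1256, 0.0001, 0.0, -0.0, -16.4, np.float64(0.06)]
[-0.002, 0.1382, 0.0001, 0.0, -0.0, -18.2, np.float64(0.06)]
```

{"op": "servo_tool", "data": {"commands": [-0.005,0.015,0,0,0,-1.8,0.06,-0.01,0.03,0,0,0,-3.6,0.06,-0.015,0.045,0,0,0,-5.5,0.06,-0.02,0.06,0,0,0,-7.4,0.06,-0.025,0.075,0,0,0,-9.2,0.06]}}

```text
time: 27.82
tool_pos: [0.552, -0.0591, -0.0024]
ee_rot: [-3.139, -0.002, 1.327]
wrist_force: [-5.5, 4.3, 7.5]
width: 0.0677
finger_force: 30.0
```

{"op": "servo_tool", "data": {"commands": [0.0066,0.0117,0,0,0,-1.8,0.06,0.0132,0.0234,0,0,0,-3.6,0.06,0.0197,0.035,0,0,0,-5.4,0.06,0.0263,0.0467,0,0,0,-7.2,0.06,0.0328,0.0585,0,0,0,-9,0.06]}}

```text
time: 28.45
tool_pos: [0.6158, -0.0448, -0.0024]
ee_rot: [-3.137, 0.004, 1.484]
wrist_force: [-15.9, -8.2, 13.3]
width: 0.0678
finger_force: 30.0
```

```bash
cat > jg.py <<'E'
from look import *
J=np.array([.685,.0105]);al=np.radians(-5);c,s=np.cos(al),np.sin(al);Rj=np.array([[c,-s],[s,c]])
def inj(P): return Rj.T@(np.asarray(P)[:2]-J)
E
python3 - <<'E'
from jg import *
o=robot.get_obs();print("grip jig",inj(o["tool_pos"]),np.degrees(o["ee_rot"][2]),o["width"],o["wrist_force"],o["tool_pos"][2])
look([("rim_lock",.03)],("wrist","scene"))
E
```

```text
grip jig [-0.0641 -0.0611] 85.02173452234392 0.06783968358497808 [-15.8949  -8.1871  13.264 ] -0.0023621124812081354
wrist rim_lock 0.97 c [617.4 -23.9] size [86.  67.3] ang 84.0
scene rim_lock 0.7 c [609.2 -81.5] size [202.2  80.9] ang 85.0
```

{"op": "servo_tool", "data": {"commands": [-0.006,-0.004,0,0,0,0,0.06,-0.012,-0.004,0,0,0,0,0.06,-0.012,-0.004,0,0,0,0,0.06]}}

```text
time: 29.02
tool_pos: [0.6129, -0.0536, -0.0023]
ee_rot: [3.14, -0.002, 1.483]
wrist_force: [-0.3, 3.5, 5.2]
width: 0.0679
finger_force: 30.0
```

```bash
python3 - <<'E'
from jg import *
o=robot.get_obs();print("grip jig",inj(o["tool_pos"]),np.degrees(o["ee_rot"][2]),o["width"],o["wrist_force"],o["tool_pos"][2])
w=snapshot("wrist");r=spotter.trace("rim_lock",w)[0]["region"];g=spotter.trace("jig",w)
def f(uv,z):
    a,d=wray(w,uv,o);return (a+d*(z-a[2])/d[2])[:2]
ys,xs=np.nonzero(r);print(xs.min(),xs.max(),ys.min(),ys.max())
for v in range(ys.min(),205,12):
    x=np.nonzero(r[v])[0]; print(v,x.min(),x.max(),inj(f((x.min(),v),.03)).round(4),inj(f((x.max(),v),.03)).round(4))
if g:
    q=g[0]["region"];print(g[0]["conf"])
    for u in (250,270,290,310,330,350,360):
        v=np.nonzero(q[:,u])[0]
        if len(v): print(u,v.min(),v.max(),inj(f((u,v.max()),.022)).round(4))
    for v in (130,150,170,190):
        x=np.nonzero(q[v])[0]
        if len(x): print("fence",v,x.min(),inj(f((x.min(),v),.022)).round(4))
E
```

```text
grip jig [-0.0663 -0.0702] 84.95674195326579 0.06790093829705801 [-0.3292  3.4668  5.1934] -0.002337071803735276
253 379 131 344
131 261 343 [-0.0947 -0.0059] [-0.0519 -0.0062]
143 253 378 [-0.0991 -0.0121] [-0.0333 -0.0122]
155 254 377 [-0.0987 -0.0185] [-0.0337 -0.0186]
167 255 377 [-0.0984 -0.025 ] [-0.0335 -0.025 ]
179 254 377 [-0.0992 -0.0314] [-0.0333 -0.0315]
191 254 376 [-0.0994 -0.038 ] [-0.0336 -0.0381]
203 255 377 [-0.0992 -0.0447] [-0.0327 -0.0448]
0.62
350 85 115 [-0.0474  0.0025]
360 85 116 [-0.0419  0.0021]
fence 130 423 [-0.0053 -0.0044]
fence 150 422 [-0.0055 -0.0158]
fence 170 421 [-0.0056 -0.0274]
fence 190 420 [-0.0054 -0.0391]
```

{"op": "servo_tool", "data": {"commands": [0,0.005,0,0,0,0,0.06,0,0.01,0,0,0,0,0.06,0.004,0.01,0,0,0,0,0.06,0.006,0.01,0,0,0,0,0.06,0.008,0.01,0,0,0,0,0.06]}}

```text
time: 29.8
tool_pos: [0.6227, -0.0512, -0.0024]
ee_rot: [3.141, 0.007, 1.483]
wrist_force: [-1.2, -5.8, 5.2]
width: 0.0677
finger_force: 30.0
```

{"op": "servo_tool", "data": {"commands": [0.001,0,0,0,0,0,0.06,0.002,0,0,0,0,0,0.06,0.003,0,0,0,0,0,0.06]}}

```text
time: 30.18
tool_pos: [0.6232, -0.0483, -0.0024]
ee_rot: [3.141, 0.007, 1.483]
wrist_force: [-0.8, -6.2, 5.1]
width: 0.0675
finger_force: 30.0
```

```bash
python3 - <<'E'
from jg import *
o=robot.get_obs();print("grip jig",inj(o["tool_pos"]),np.degrees(o["ee_rot"]),o["wrist_force"],o["wrist_torque"])
E
```

```text
grip jig [-0.0564 -0.064 ] [179.9694   0.3875  84.9553] [-0.7627 -6.2195  5.1115] [-0.9506  0.6157  0.1833]
```

Still only sliding friction, so I'll carry on in small steps until it touches.

{"op": "servo_tool", "data": {"commands": [0.001,0,0,0,0,0,0.06,0.002,0,0,0,0,0,0.06,0.003,0,0,0,0,0,0.06,0.003,0,0,0,0,0,0.06]}}

```text
time: 30.68
tool_pos: [0.6235, -0.0456, -0.0024]
ee_rot: [3.141, 0.007, 1.483]
wrist_force: [-1.3, -7.5, 4.4]
width: 0.0678
finger_force: 30.0
```

{"op": "servo_tool", "data": {"commands": [0.001,0,0,0,0,0,0.06,0.002,0,0,0,0,0,0.06,0.003,0,0,0,0,0,0.06,0.003,0,0,0,0,0,0.06]}}

```text
time: 31.18
tool_pos: [0.6235, -0.0455, -0.0024]
ee_rot: [3.141, 0.012, 1.482]
wrist_force: [-1.0, -11.5, 5.9]
width: 0.0677
finger_force: 30.0
```

It has stalled at 11.5 N, so the case is against the end stop. I'll release, rise, and go round to the robot side with closed fingers to push towards the fence.

{"op": "servo_tool", "data": {"commands": [-0.002,0,0,0,0,0,0.074,-0.002,0,0,0,0,0,0.074,-0.002,0,-0.025,0,0,0,0.074,-0.002,0,-0.05,0,0,0,0.05,-0.015,-0.035,-0.05,0,0,0,0.0,-0.026,-0.07,-0.05,0,0,0,0.0,-0.026,-0.07,-0.05,0,0,0,0.0,-0.026,-0.07,-0.05,0,0,0,0.0,-0.026,-0.07,-0.05,0,0,0,0.0,-0.026,-0.07,-0.05,0,0,0,0.0]}}

```text
time: 32.42
tool_pos: [0.5527, -0.0579, 0.0467]
ee_rot: [3.141, -0.0, 1.484]
wrist_force: [1.0, 0.8, 0.2]
width: 0.0073
finger_force: 0.0
```

```bash
cat >> jg.py <<'E'
def case():
    o=robot.get_obs();w=snapshot("wrist");r=spotter.trace("rim_lock",w)[0]["region"];gs=spotter.trace("jig",w)
    print("tool jig",inj(o["tool_pos"]).round(4),o["tool_pos"][2].round(4),o["wrist_force"].round(1),o["width"].round(3),"t",o["time"])
    def f(uv,z):
        a,d=wray(w,uv,o);return inj((a+d*(z-a[2])/d[2])[:2]).round(4)
    cs,_=cv2.findContours(r.astype(np.uint8),cv2.RETR_EXTERNAL,cv2.CHAIN_APPROX_NONE)
    C=np.array([f(p,.03) for p in max(cs,key=len)[:,0]]);ok=[]
    for y in np.arange(-.17,0,.02):
        q=C[abs(C[:,1]-y)<.004,0]
        if len(q): print("y",round(y,3),"x",q.min(),q.max())
    print("end y max",C[:,1].max(),"min",C[:,1].min())
    for x in np.arange(-.09,-.0,.015):
        q=C[abs(C[:,0]-x)<.004,1]
        if len(q): print("x",round(x,3),"y",q.min(),q.max())
    if gs:
        cs,_=cv2.findContours(gs[0]["region"].astype(np.uint8),cv2.RETR_EXTERNAL,cv2.CHAIN_APPROX_NONE)
        C=np.array([f(p,.022) for p in np.vstack(cs)[:,0]])
        for y in np.arange(-.15,0,.03):
            q=C[abs(C[:,1]-y)<.004,0]
            if len(q): print("fence y",round(y,3),q.min(),q.max())
        for x in np.arange(-.05,0,.015):
            q=C[abs(C[:,0]-x)<.004,1]
            if len(q): print("stop x",round(x,3),q.min(),q.max())
E
python3 -c "
from jg import *
case()"
```

```text
Traceback (most recent call last):
  File "jg.py", line 6, in case
    print("tool jig",inj(o["tool_pos"]).round(4),o["tool_pos"][2].round(4),o["wrist_force"].round(1),o["width"].round(3),"t",o["time"])
                                                                                                     ^^^^^^^^^^^^^^^^
AttributeError: 'float' object has no attribute 'round'
```

```bash
sed -i 's/o\["width"\].round(3)/round(o["width"],3)/' jg.py; python3 -c "
from jg import *
case()"
```

```text
tool jig [-0.1263 -0.0798] 0.0467 [1.3 0.6 0.2] 0.001 t 32.575
y -0.13 x 0.0095 0.0608
y -0.11 x 0.01 0.0593
end y max -0.0969 min -0.1285
fence y -0.12 -0.0104 0.0156
fence y -0.09 -0.0103 0.0154
fence y -0.06 -0.0102 0.0157
fence y -0.03 -0.0102 0.0161
stop x -0.05 0.0026 0.0196
stop x -0.035 0.0023 0.0899
stop x -0.02 0.0012 0.0928
stop x -0.005 -0.1328 0.0959
```

{"op": "servo_tool", "data": {"commands": [-0.003,0,0.03,0,0,0,0,-0.003,0,0.05,0,0,0,0,-0.003,0,0.052,0,0,0,0,-0.003,0.01,0.052,0,0,0,0,-0.003,0.018,0.052,0,0,0,0,-0.003,0.023,0.052,0,0,0,0,-0.003,0.028,0.052,0,0,0,0,-0.003,0.032,0.052,0,0,0,0,-0.003,0.036,0.052,0,0,0,0]}}

```text
time: 33.85
tool_pos: [0.5859, -0.0642, -0.0049]
ee_rot: [-3.137, 0.0, 1.483]
wrist_force: [-5.7, -0.5, 5.0]
width: 0.0004
finger_force: 2.9
```

{"op": "servo_tool", "data": {"commands": [0,0.002,0,0,0,0,0,0,0.004,0,0,0,0,0,0,0.005,0,0,0,0,0]}}

```text
time: 34.22
tool_pos: [0.591, -0.0646, -0.005]
ee_rot: [-3.138, 0.0, 1.483]
wrist_force: [-6.0, -0.2, 3.9]
width: 0.0003
finger_force: 2.9
```

```bash
python3 -c "
from jg import *
o=robot.get_obs();print(inj(o['tool_pos']),o['tool_pos'],o['wrist_force'],o['wrist_torque'])"
```

```text
[-0.0871 -0.083 ] [ 0.591  -0.0646 -0.005 ] [-5.9873 -0.2285  3.9367] [-0.033   1.0401 -0.0407]
```

Pushing at about 6 N, which is friction only. I'll continue until it stalls.

{"op": "servo_tool", "data": {"commands": [0,0.002,0,0,0,0,0,0,0.004,0,0,0,0,0,0,0.005,0,0,0,0,0,0,0.005,0,0,0,0,0]}}

```text
time: 34.72
tool_pos: [0.5961, -0.0651, -0.005]
ee_rot: [-3.138, 0.0, 1.483]
wrist_force: [-5.2, -0.1, 3.9]
width: 0.0005
finger_force: 2.6
```

{"op": "servo_tool", "data": {"commands": [0,0.0015,0,0,0,0,0,0,0.003,0,0,0,0,0,0,0.004,0,0,0,0,0,0,0.004,0,0,0,0,0]}}

```text
time: 35.22
tool_pos: [0.5991, -0.0653, -0.005]
ee_rot: [-3.136, 0.0, 1.483]
wrist_force: [-8.1, 0.7, 5.4]
width: 0.0005
finger_force: 3.7
```

{"op": "servo_tool", "data": {"commands": [0,0.0015,0,0,0,0,0,0,0.003,0,0,0,0,0,0,0.004,0,0,0,0,0,0,0.004,0,0,0,0,0]}}

```text
time: 35.72
tool_pos: [0.599, -0.0653, -0.0049]
ee_rot: [-3.127, 0.0, 1.483]
wrist_force: [-17.8, 1.0, 12.5]
width: 0.0003
finger_force: 8.8
```

```bash
python3 -c "
from jg import *
o=robot.get_obs();print(inj(o['tool_pos']),o['tool_pos'],o['wrist_force'],o['wrist_torque'])"
```

```text
[-0.0791 -0.083 ] [ 0.599  -0.0653 -0.0049] [-17.8391   1.047   12.5051] [ 0.1449  3.1366 -0.0193]
```

It stalled at 18 N, so the case is on the fence. Now I'll back off and go to the brass end, turned 90° so the gripper body keeps clear of the bottle, for the final push to the stop.

```bash
python3 - <<'E'
from jg import *
def way(jx,jy,z,yaw): return (*(J+Rj@[jx,jy]),z,yaw,0)
b=np.array(way(-.095,-.085,.055,85));e=way(-.036,-.204,.055,-5)
rows([way(-.095,-.083,-.005,85),tuple(b)]+lerp(b,e,9))
E
```

```text
pose [ 0.599  -0.0653 -0.0049] [-179.15    0.     84.99] t 35.73
[-0.0, -0.0159, 0.0003, -0.8, 0.0, -0.0, 0]
[-0.002, -0.0168, -0.0596, -0.8, 0.0, -0.0, np.float64(0.0)]
[-0.0152, -0.0102, -0.0597, -0.8, 0.1, 10.0, np.float64(0.0)]
[-0.0284, -0.0037, -0.0598, -0.8, 0.2, 20.0, np.float64(0.0)]
[-0.0417, 0.0029, -0.0599, -0.8, 0.2, 30.0, np.float64(0.0)]
[-0.0549, 0.0095, -0.06, -0.8, 0.3, 40.0, np.float64(0.0)]
[-0.0681, 0.016, -0.0601, -0.8, 0.4, 50.0, np.float64(0.0)]
[-0.0813, 0.0226, -0.0602, -0.8, 0.4, 60.0, np.float64(0.0)]
[-0.0946, 0.0291, -0.0603, -0.7, 0.5, 70.0, np.float64(0.0)]
[-0.1078, 0.0357, -0.0604, -0.7, 0.6, 80.0, np.float64(0.0)]
[-0.121, 0.0422, -0.0605, -0.7, 0.7, 90.0, np.float64(0.0)]
```

{"op": "servo_tool", "data": {"commands": [0,-0.02,0,0,0,0,0,0,-0.02,-0.03,0,0,0,0,0,-0.02,-0.06,0,0,0,0,-0.015,-0.014,-0.06,0,0,10,0,-0.028,-0.008,-0.06,0,0,20,0,-0.042,-0.001,-0.06,0,0,30,0,-0.055,0.005,-0.06,0,0,40,0,-0.068,0.012,-0.06,0,0,50,0,-0.081,0.018,-0.06,0,0,60,0,-0.095,0.025,-0.06,0,0,70,0]}}

```text
time: 36.98
tool_pos: [0.6229, -0.1632, 0.055]
ee_rot: [3.141, -0.001, 0.256]
wrist_force: [-0.3, -0.6, 0.1]
width: 0.0004
finger_force: 0.0
```

```bash
python3 - <<'E'
from jg import *
def way(jx,jy,z,yaw): return (*(J+Rj@[jx,jy]),z,yaw,0)
rows([way(-.036,-.206,.055,-5),way(-.036,-.206,-.003,-5)])
look([("rim_lock",.032)],("wrist","scene"))
E
```

```text
pose [ 0.6229 -0.1632  0.055 ] [179.97  -0.07  14.66] t 36.98
[0.0009, 0.0296, 0.0001, 0.0, -0.1, 19.7, 0]
[0.0008, 0.0295, 0.0581, 0.0, -0.1, 19.7, 0]
wrist rim_lock 0.81 c [646.2 -73.7] size [173.2  68.5] ang 85.2
scene rim_lock 0.9 c [638.8 -87.5] size [200.6  83.9] ang 84.3
```

{"op": "servo_tool", "data": {"commands": [0.001,0.015,0,0,0,10,0,0.001,0.03,0,0,0,19.7,0,0.001,0.03,0,0,0,19.7,0,0.001,0.03,0.03,0,0,19.7,0,0.001,0.03,0.055,0,0,19.7,0,0.001,0.03,0.058,0,0,19.7,0]}}

```text
time: 37.92
tool_pos: [0.6287, -0.1895, -0.0058]
ee_rot: [-3.139, 0.005, -0.078]
wrist_force: [-0.3, 0.6, 0.3]
width: 0.0005
finger_force: 0.0
```

{"op": "servo_tool", "data": {"commands": [0,-0.006,0,0,0,0,0,0,-0.01,0,0,0,0,0,0,-0.013,0,0,0,0,0,0,-0.015,0,0,0,0,0,0,-0.015,0,0,0,0,0]}}

```text
time: 38.55
tool_pos: [0.6321, -0.1763, -0.003]
ee_rot: [3.142, -0.0, -0.082]
wrist_force: [1.3, 0.1, -0.1]
width: 0.0006
finger_force: 0.0
```

```bash
python3 -c "
from jg import *
o=robot.get_obs();print(inj(o['tool_pos']),o['tool_pos'],o['wrist_force'],o['wrist_torque'])"
```

```text
[-0.0364 -0.1907] [ 0.6321 -0.1763 -0.003 ] [ 1.3095  0.1234 -0.0692] [-0.0282  0.1395 -0.0449]
```

{"op": "servo_tool", "data": {"commands": [0,-0.002,0,0,0,0,0,0,-0.004,0,0,0,0,0,0,-0.005,0,0,0,0,0,0,-0.005,0,0,0,0,0]}}

```text
time: 39.05
tool_pos: [0.6324, -0.1714, -0.0033]
ee_rot: [-3.141, 0.0, -0.082]
wrist_force: [0.3, 0.0, 0.2]
width: 0.0006
finger_force: 0.0
```

{"op": "servo_tool", "data": {"commands": [0,-0.001,0,0,0,0,0,0,-0.002,0,0,0,0,0,0,-0.003,0,0,0,0,0,0,-0.004,0,0,0,0,0,0,-0.004,0,0,0,0,0]}}

```text
time: 39.67
tool_pos: [0.6324, -0.171, -0.0032]
ee_rot: [3.136, -0.0, -0.084]
wrist_force: [-0.6, -8.6, -2.0]
width: 0.0006
finger_force: 4.0
```

{"op": "servo_tool", "data": {"commands": [0,-0.002,0,0,0,0,0,0,-0.004,0,0,0,0,0,0,-0.004,0,0,0,0,0]}}

```text
time: 40.05
tool_pos: [0.6324, -0.171, -0.003]
ee_rot: [3.129, -0.001, -0.085]
wrist_force: [-2.8, -14.9, -2.6]
width: 0.0005
finger_force: 7.9
```

```bash
python3 - <<'E'
from jg import *
o=robot.get_obs();print(inj(o['tool_pos']),o['tool_pos'],o['wrist_force'],np.degrees(o['ee_rot']))
def way(jx,jy,z,yaw): return (*(J+Rj@[jx,jy]),z,yaw,0)
b=np.array(way(-.036,-.20,.055,-5));e=way(-.10,-.10,.055,85)
rows([tuple(b)]+lerp(b,e,9))
E
```

```text
[-0.0366 -0.1854] [ 0.6324 -0.171  -0.003 ] [ -2.7906 -14.919   -2.634 ] [179.2949  -0.039   -4.8547]
pose [ 0.6324 -0.171  -0.003 ] [179.29  -0.04  -4.85] t 40.05
[0.0006, 0.0153, -0.0578, 0.7, -0.0, 0.1, np.float64(0.0)]
[-0.0065, 0.0041, -0.0579, 0.7, 0.0, -9.9, np.float64(0.0)]
[-0.0136, -0.007, -0.0581, 0.7, 0.1, -19.9, np.float64(0.0)]
[-0.0207, -0.0181, -0.0582, 0.7, 0.1, -29.9, np.float64(0.0)]
[-0.0277, -0.0292, -0.0583, 0.7, 0.2, -39.9, np.float64(0.0)]
[-0.0348, -0.0404, -0.0585, 0.7, 0.3, -49.9, np.float64(0.0)]
[-0.0419, -0.0515, -0.0586, 0.7, 0.3, -59.9, np.float64(0.0)]
[-0.049, -0.0626, -0.0588, 0.6, 0.4, -69.9, np.float64(0.0)]
[-0.0561, -0.0738, -0.0589, 0.6, 0.5, -79.9, np.float64(0.0)]
[-0.0632, -0.0849, -0.0591, 0.6, 0.5, -89.9, np.float64(0.0)]
```

{"op": "servo_tool", "data": {"commands": [0,0.012,0,0,0,0,0,0,0.022,-0.03,0,0,0,0,0,0.024,-0.058,0,0,0,0,-0.0065,0.012,-0.058,0,0,-10,0,-0.014,0,-0.058,0,0,-20,0,-0.021,-0.01,-0.058,0,0,-30,0,-0.028,-0.021,-0.058,0,0,-40,0,-0.035,-0.032,-0.058,0,0,-50,0,-0.042,-0.043,-0.058,0,0,-60,0,-0.049,-0.055,-0.058,0,0,-70,0]}}

```text
time: 41.3
tool_pos: [0.5885, -0.1033, 0.0548]
ee_rot: [-3.141, -0.002, 1.146]
wrist_force: [-0.0, 0.1, -0.1]
width: 0.0005
finger_force: 0.0
```

```bash
python3 - <<'E'
from jg import *
def way(jx,jy,z,yaw): return (*(J+Rj@[jx,jy]),z,yaw,0)
rows([way(-.10,-.11,.055,85),way(-.10,-.11,-.004,85),way(-.08,-.11,-.004,85)])
look([("rim_lock",.032)],("wrist","scene"))
E
```

```text
pose [ 0.5885 -0.1033  0.0548] [-179.96   -0.1    65.63] t 41.3
[0.0065, -0.017, -0.0002, -0.0, -0.1, -19.4, 0]
[0.0064, -0.0169, 0.0588, -0.0, -0.1, -19.4, 0]
[0.0131, 0.0019, 0.0588, -0.0, -0.1, -19.4, 0]
wrist rim_lock 0.64 c [644.4 -72. ] size [173.9  67.7] ang 85.4
scene rim_lock 0.98 c [635.9 -88.4] size [200.8  86. ] ang 84.6
```

{"op": "servo_tool", "data": {"commands": [0.003,-0.01,0,0,0,-10,0,0.0065,-0.02,0,0,0,-19.4,0,0.0065,-0.02,0,0,0,-19.4,0,0.0065,-0.02,0.03,0,0,-19.4,0,0.0065,-0.02,0.055,0,0,-19.4,0,0.0065,-0.02,0.059,0,0,-19.4,0,0.009,-0.01,0.059,0,0,-19.4,0,0.012,-0.002,0.059,0,0,-19.4,0,0.013,0.002,0.059,0,0,-19.4,0]}}

```text
time: 42.62
tool_pos: [0.5967, -0.0938, -0.0029]
ee_rot: [3.142, 0.0, 1.478]
wrist_force: [-5.6, 1.3, 3.9]
width: 0.0005
finger_force: 2.9
```

{"op": "servo_tool", "data": {"commands": [0,0.001,0,0,0,0,0,0,0.002,0,0,0,0,0,0,0.003,0,0,0,0,0,0,0.003,0,0,0,0,0]}}

```text
time: 43.12
tool_pos: [0.5966, -0.0937, -0.0041]
ee_rot: [-3.137, -0.0, 1.478]
wrist_force: [-7.9, 0.1, 5.3]
width: -0.0
finger_force: 3.9
```

```bash
python3 -c "
from jg import *
o=robot.get_obs();print(inj(o['tool_pos']),o['wrist_force'],o['time'])"
```

```text
[-0.079  -0.1115] [-7.9049  0.0748  5.3148] 43.125
```

It stalls at the same fence distance (-79.0 mm against -79.1 mm), so the case is square and home. I'll back off, rise and do a last check.

{"op": "servo_tool", "data": {"commands": [0,-0.012,0,0,0,0,0,0,-0.02,0,0,0,0,0,0,-0.025,-0.03,0,0,0,0,0,-0.04,-0.08,0,0,0,0,0,-0.08,-0.13,0,0,0,0,0,-0.12,-0.17,0,0,0,0,0,-0.17,-0.19,0,0,0,0,0,-0.17,-0.19,0,0,0,0]}}

```text
time: 44.12
tool_pos: [0.4292, -0.0782, 0.1888]
ee_rot: [3.134, 0.002, 1.477]
wrist_force: [0.1, -0.3, 0.0]
width: 0.0003
finger_force: 0.0
```

```bash
python3 - <<'E'
from look import *
o=robot.get_obs();print(o["tool_pos"],o["wrist_force"],o["time"])
look([("rim_lock",.032),("padlock",.018),("lock_cylinder",.018),("tray",.02),("guide_arm",.074),("oil_bottle",.06),("parts_tin",.036),("tape_measure",.06),("pin_block",.022)],("wrist","top"))
s=snapshot("scene")
for m in ("padlock","lock_cylinder","guide_arm","rim_lock","parts_tin","tape_measure","pin_block","oil_bottle"):
    for r in spotter.trace(m,s)[:1]: print(m,r["conf"],r["box"])
E
```

```text
[ 0.4292 -0.0782  0.1888] [ 0.1155 -0.3197  0.026 ] 44.125
wrist rim_lock 0.64 c [635.7 -71.6] size [175.1  81.1] ang 85.3
wrist padlock 0.68 c [687.  116.1] size [ 70.5 205. ] ang 60.4
wrist lock_cylinder 0.17 c [686.4 116. ] size [ 71.  205.8] ang 60.0
wrist tray 0.67 c [ 550.2 -200.2] size [ 9.7 27.6] ang 33.4
wrist guide_arm 0.98 c [647.5  96.5] size [ 59.8 173.8] ang 59.8
wrist oil_bottle 0.66 c [ 727.9 -126.8] size [ 46.3 145.8] ang 64.4
wrist parts_tin 0.92 c [ 676.1 -288.4] size [26.8 66.4] ang 85.2
wrist tape_measure 0.61 c [ 590.6 -266.5] size [33.5 58.5] ang 84.5
wrist pin_block 0.65 c [501.8 116.8] size [51.7 98.7] ang 82.2
top rim_lock 0.71 c [641.6 -72.3] size [176.3  75.8] ang 85.9
top lock_cylinder 0.6 c [ 490.4 -246.3] size [65.1 31.1] ang 22.9
top tray 0.93 c [ 463.3 -234.3] size [ 93.5 181.4] ang 85.8
top guide_arm 0.6 c [ 412.5 -235. ] size [32.7 30.6] ang 86.6
top oil_bottle 0.94 c [ 712.2 -120.8] size [45.5 63.9] ang 77.4
top parts_tin 0.73 c [ 677.8 -270. ] size [65.1 75.4] ang 43.7
top tape_measure 0.64 c [ 600.9 -263.1] size [67.2 41.8] ang 77.0
top pin_block 0.58 c [502.7 118.9] size [ 49.7 101.7] ang 82.7
padlock 0.9 [297.0, 289.3, 36.2, 25.3]
lock_cylinder 0.61 [263.6, 296.3, 24.1, 33.7]
guide_arm 0.98 [283.1, 153.9, 67.5, 26.7]
rim_lock 0.9 [321.5, 198.9, 56.5, 60.2]
parts_tin 0.3 [283.0, 154.0, 64.9, 25.2]
tape_measure 0.96 [363.0, 266.9, 28.1, 42.6]
pin_block 0.59 [245.4, 185.5, 38.3, 27.9]
oil_bottle 0.76 [372.3, 189.6, 24.9, 49.8]
```

```bash
python3 -c "
from bench import close_job
print(close_job())"
```

```text
the job is handed in; nothing more can be done
None
```

The job is handed in after about 44 s of robot time: the guide arm is swung clear, the padlock and lock cylinder are in the blue tray, and the lock case sits square against the fence and the end stop, while the bottle, tin, tape measure and pin block read where they stood within the cameras' accuracy; the judge's result was not shown.

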